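# Weigh a cut-crystal bowl on the spring scale

## Robot

A 6-joint arm with a two-finger parallel gripper is mounted at the origin on the work surface. World frame = base frame: x ahead of the robot, y to its left, z up, the work surface at z = 0. Lengths are in m, angles in rad, forces in N, time in s.
With the tool pointing down it reaches from about 0.35 to 0.975 m from the base axis. Payload 4.9 kg.
Tool frame: the origin (TCP) lies at the very end of the fingers, on their centre line; the grasp point (between the pads) lies robot.hold_point_z behind it (robot.hold_point_z is the distance from the TCP to the grasp point, in m); z points along the fingers, y is the direction in which the jaws open and shut (so a half turn about z gives the same grasp; the last joint's range is limited). The gripper opens to 85 mm and grips with 20 to 120 N. Pads are 22 mm wide; open, the fingers measure 114 mm over their backs; the gripper's body (76 mm by 85 mm) begins 54 mm behind the grasp point. The pads swing forward as they close: fully open they stand 13 mm farther back than shut.
Start: joints at [-1.386, 0.053, 1.613, -0, 1.476, -0.119], TCP at [0.187, -0.596, 0.197] pointing down, gripper open.
Joint ranges: [-3.01, 3.01], [-1.01, 2.22], [0.06, 2.58], [-1.02, 4.17], [0.09, 2.62], [-3.14, 3.14]. Speed limits (rad/s): [2.57, 2.57, 3.14, 3.14, 3.14, 3.14].

## Interface

Orientations are given as a unit quaternion [w, x, y, z].
In Python, from rig import status, optics, robot gives the robot as it stands. The module is installed in compiled form; this text tells all that it offers.
- The arm moves only by the tool carry_out, never from a script. Its argument "series" is a list of rows, each an object of numbers: "x", "y", "z": the shift along the tool's x, y, z in mm; "rx", "ry", "rz": the turn, a rotation vector about the tool's x, y, z in rad. A call has 1 to 20 rows; each row shifts and turns the commanded pose from where the row before left it, along the tool's axes as they then stand; what a row does not reach is not made up. A row lasts 1/8 s, in which the tool goes at most 62.5 mm and 10.7 degrees, less where a joint would pass 70% of its speed; a pose out of reach is approached as far as the arm can. A call is refused whole if a number of a shift passes 62.5 or a number of a turn 0.188, either way. A call with a gripper value outside its range is refused whole. "gripper" is the opening, from -1 (shut) to 1 (fully open), set as the call begins (left out, the last holds). The fingers move at their own pace and stop on an object; "squeeze" is the grip in N (left out, the last holds). Time passes only in rows, so rows that do not move let the fingers close. It gives the time, the measured TCP pose, the force and the opening at its end, in the units of the state.
- status.read_state(): the state, without advancing time (a new reading comes with each control period).
- optics.snapshot(name): name is "scene" or "top" or "wrist"; returns a dict with "frame" (384x512x3 uint8, red, green, blue), "mtx" (3x3 intrinsics, pixels), "k1" (the pictures are not rectified: a ray, as slopes to the right and down, at radius r is drawn at 1 + k1 r^2 times it, then the intrinsics apply), "extrinsics" (4x4, takes a point from camera to world coordinates); the wrist camera has in their place "tool_from_camera" (4x4, takes a point from camera to tool coordinates, whose origin is the TCP and whose axes are the flange's). Camera axes: x right, y down, z forward; pixel columns grow to the right and rows downward; lengths in m; the calibration is good to about 2 mm. A picture is of the moment at which its call begins: read the wrist's pose just before it. There is no depth.
- robot.sign_off(): hands the job in, once; it reports no verdict.
The state is a dict: "time": time; "joint_pos": joint angles; "qvel": joint speeds; "effort": joint torques, N m; "ee_pos": TCP position; "ee_rot": TCP orientation; "contact_force": force on the tool from outside, world axes, zero at the start; "ft_torque": the same for the moment, N m; "opening": opening from 0.0 (shut) to 1.0 (fully open).
Only numpy, scipy, OpenCV 4.12 (cv2) and the standard library are available. Lean on these libraries where they do the work, as an engineer would, in place of code of your own. Each camera call takes 0.05 s, during which the arm holds its last target.

## Task

Pick the weighing carrier, with the crystal bowl in it, up by its wooden handle and hang its bar on the spring scale's hook, between the two brass collars. Keep hold and lower it slowly, so that the pointer never moves faster than 5 cm/s, and let go only when the spring carries the whole weight and no more, so that the pointer stays put within a couple of millimetres as you release it; leave it hanging still and free. Do not press on the scale with the gripper, do not force or overload the hook, and leave the other things on the bench alone.

Things in the scene. Friction and masses are not known exactly. Their poses are not given: they have to be found in the camera images.
- scale: Fixed spring scale stand, blue base plate 150 x 130 mm, 14 mm thick, dark column 343 mm high with an upright aluminium spring tube (38 mm across, 272 to 357 mm above the bench) and a white graduated plate. Origin: on the bench, below the tube's axis. z up; the hook arm points along this body's -y axis, and the column stands on its +y side.
- hook (a joint): How far the scale's hook (with its red pointer) has been pulled down, in m: 0 unloaded, growing downward, end stop at 0.095; beyond 0.08 (red marks) is overload. Spring of 120 N/m, lightly damped, so a load of W newtons settles at W/120 m; the loaded carrier weighs 3 to 8.6 N, different each time.
- hook_seat (a point): Where the axis of the hanging bar lies when seated in the hook; moves down with the hook. Unloaded 240 mm above the bench; 170 mm from the scale's origin along the scale's -y. The hook is a steel strip 16 mm wide, 6 mm thick, bent into a V saddle (40 degree sides, mouth 40 mm wide along the arm), its vertex 5 mm and its underside 13 mm below this point.
- hook_tip (a point): Top of the hook's red upturned tip: 23 mm beyond hook_seat along the scale's -y and 23 mm higher; the tip is 6 mm thick. On the other side of the saddle the flat arm runs to the column, its top 12 mm above hook_seat.
- handle (a point): Centre of the carrier's wooden handle, 84 mm long along the carrier's x, 18 mm wide along its y, 22 mm high; 205 mm above the tray's underside and 60 mm straight above the hang bar. Axes are the carrier's: x along handle and bar, z up. The carrier is the same turned by half a turn.
- hang_bar (a point): Middle of the carrier's hang bar, a steel rod 8 mm in diameter along the carrier's x, 142 mm long, 145 mm above the tray's underside. Two brass collars, 20 mm across, stand 28 mm apart inside face to inside face, about this point: the hook strip (16 mm) belongs between them.
- tray (a point): Middle of the carrier's tray floor, 4 mm above its underside. Steel tray 150 mm (x) by 116 mm (y) by 12 mm high, with one round upright (6 mm) at each end of its x length, up to the ends of the hang bar and on to the handle. Carrier mass 0.16 kg.
- bowl_mid (a point): Centre of the cut-crystal bowl, loose in the carrier, its foot in a square nest on the tray floor: 96 mm across the rim, 60 mm high, its rim 64 mm above the tray's underside. 0.15 to 0.72 kg.
- tumbler_mid (a point): Bystander: centre of a green glass tumbler, 72 mm across, 90 mm high.
- polish_mid (a point): Bystander: centre of a jar of polish with an orange cap, 64 mm across, 85 mm high.
- wheel_center (a point): Bystander: centre of a flat orange grinding wheel lying on the bench, 90 mm across, 20 mm thick.
Not all that is in view belongs to the job. What is shaped like the part that bears bowl_mid but blue, pink or turquoise is not meant.

How it is judged:
By the outcome, as a careful person would: the job done as asked, in the order asked, and still so for the second after the job is handed in, with the robot touching nothing.
It also fails if it takes over 72 s, if anything falls off the work surface, if the arm or the gripper's body presses on something with over 40 N, if the wrist force passes 120 N, or if a joint passes its speed limit or range.

## Working session

There is one attempt and no reset: what is moved stays moved. The work goes in short steps, Python scripts to look and compute and a tool call to move; the robot and the scene stay as the last step left them, time stands still between calls to the robot, and variables do not carry over. Pictures are saved under pics/ and viewed, and the job is handed in when it is done.

Besides the shell and the picture viewer there is one more tool, called after "Request:" in YAML: its name, and indented under it one key for each argument. carry_out: Moves the arm, as the interface text tells. Its arguments: {"type":"object","properties":{"series":{"type":"array","items":{"type":"object","properties":{"x":{"type":"number"},"y":{"type":"number"},"z":{"type":"number"},"rx":{"type":"number"},"ry":{"type":"number"},"rz":{"type":"number"}}}},"gripper":{"type":"number"},"squeeze":{"type":"number"}},"required":["series"]}

```bash
mkdir -p pics; ls; python3 - <<'E'
from rig import status, optics, robot
import cv2,numpy as np
s=status.read_state()
for k,v in s.items(): print(k,np.round(v,4))
print(robot.hold_point_z)
for n in("scene","top","wrist"):
    d=optics.snapshot(n)
    cv2.imwrite(f"pics/{n}0.png",d["frame"][:,:,::-1])
    print(n,d["mtx"].tolist() if hasattr(d["mtx"],'tolist') else d["mtx"],d["k1"])
    print(np.round(d.get("extrinsics",d.get("tool_from_camera")),4))
E
```

```text
pics
time 0.0
joint_pos [-1.386   0.0534  1.6143  0.      1.476  -0.119 ]
qvel [-0.0004  0.0001  0.0006  0.0004 -0.0004 -0.0011]
effort [-1.00000e-04 -3.93676e+01 -3.70177e+01 -0.00000e+00  7.00000e-03
 -0.00000e+00]
ee_pos [ 0.1868 -0.5957  0.1953]
ee_rot [-0.001   0.9885  0.1513 -0.    ]
contact_force [ 0.6088  0.0366 -0.1486]
ft_torque [-0.0099 -0.0711 -0.0145]
opening 0.9974
0.0187
scene [[441.024198283571, 0.0, 259.469029185796], [0.0, 441.024198283571, 190.4873385837928], [0.0, 0.0, 1.0]] -0.05735204032222511
[[ 0.7859  0.4366 -0.4379  1.1038]
 [ 0.6183 -0.5675  0.5438 -0.7781]
 [-0.0111 -0.6981 -0.7159  1.0819]
 [ 0.      0.      0.      1.    ]]
top [[485.8340957358042, 0.0, 250.79004433208465], [0.0, 485.8340957358042, 189.4948213218313], [0.0, 0.0, 1.0]] 0.024639416412220363
[[-0.0169 -0.9967  0.0791  0.4073]
 [-0.9998  0.0177  0.01   -0.0844]
 [-0.0113 -0.0789 -0.9968  1.5297]
 [ 0.      0.      0.      1.    ]]
wrist [[278.5200404892291, 0.0, 254.4002699556429], [0.0, 278.5200404892291, 190.54190115394272], [0.0, 0.0, 1.0]] -0.040321916510291406
[[-1.200e-03 -9.523e-01 -3.052e-01  8.020e-02]
 [ 1.000e+00 -1.200e-03 -4.000e-04 -2.000e-04]
 [-0.000e+00 -3.052e-01  9.523e-01 -1.771e-01]
 [ 0.000e+00  0.000e+00  0.000e+00  1.000e+00]]
```

View pics/scene0.png

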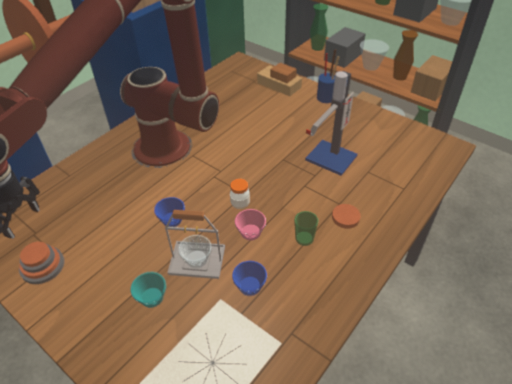

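View pics/top0.png

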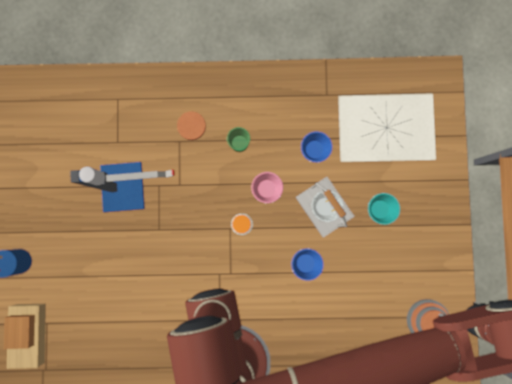

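View pics/wrist0.png

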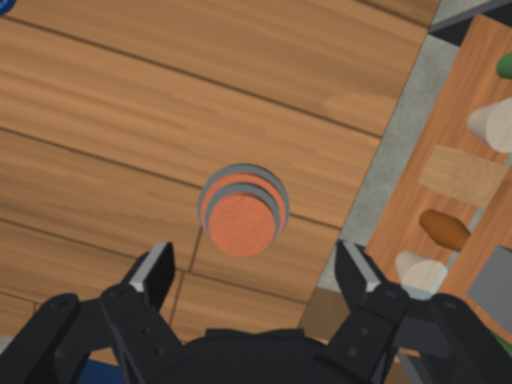

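The scene picture shows the carrier at about (198,240) with its handle at (190,215), and the scale base at (331,157). In the top picture the handle is near (340,202), the hook's red tip near (172,173) and the tube near (88,175). I'll zoom in on these.

```bash
cat > h.py <<'E'
import numpy as np,cv2
def und(d,p):
    p=np.atleast_2d(np.array(p,float)); K=d["mtx"]
    q=cv2.undistortPoints(p.reshape(-1,1,2),np.array(K),np.array([d["k1"],0,0,0.]) ).reshape(-1,2)
    return q
def rays(d,p,T=None):
    T=np.array(d["extrinsics"]) if T is None else T
    q=und(d,p); v=np.c_[q,np.ones(len(q))]@T[:3,:3].T
    return T[:3,3],v
def plane(d,p,z,T=None):
    o,v=rays(d,p,T); return o+v*((z-o[2])/v[:,2])[:,None]
def proj(d,P,T=None):
    T=np.array(d["extrinsics"]) if T is None else T
    Q=(np.atleast_2d(P)-T[:3,3])@T[:3,:3]; q=Q[:,:2]/Q[:,2:]
    r2=(q**2).sum(1)[:,None]; q=q*(1+d["k1"]*r2); K=np.array(d["mtx"])
    return q*[K[0,0],K[1,1]]+K[:2,2]
def tri(o1,v1,o2,v2):
    A=np.c_[v1,-v2]; s=np.linalg.lstsq(A,o2-o1,rcond=None)[0]
    a=o1+v1*s[0]; b=o2+v2*s[1]; return (a+b)/2,np.linalg.norm(a-b)
def crop(f,x0,x1,y0,y1,k,name):
    im=cv2.resize(f[y0:y1,x0:x1,::-1],None,fx=k,fy=k,interpolation=cv2.INTER_CUBIC); cv2.imwrite(name,im)
E
python3 - <<'E'
from rig import optics
from h import *
d=optics.snapshot("scene"); crop(d["frame"],150,250,200,280,7,"pics/s_car.png"); crop(d["frame"],295,375,60,180,5,"pics/s_sc.png")
d=optics.snapshot("top"); crop(d["frame"],285,365,165,245,7,"pics/t_car.png"); crop(d["frame"],60,190,150,220,6,"pics/t_sc.png")
E
```

```text
(no output)
```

View pics/s_car.png

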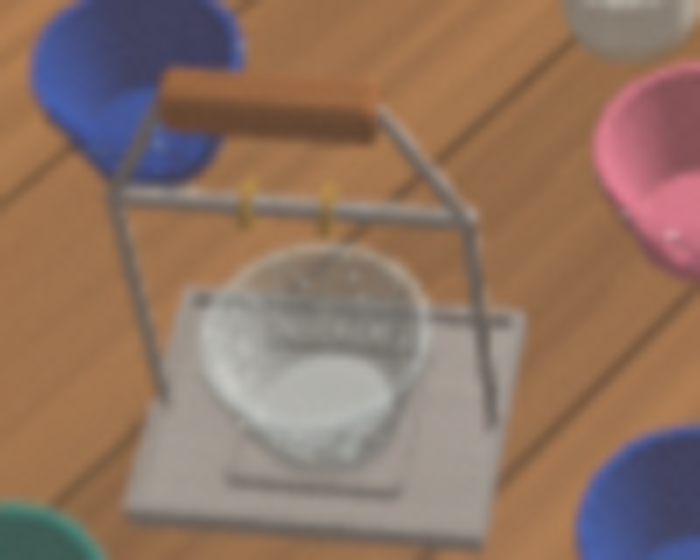

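View pics/s_sc.png

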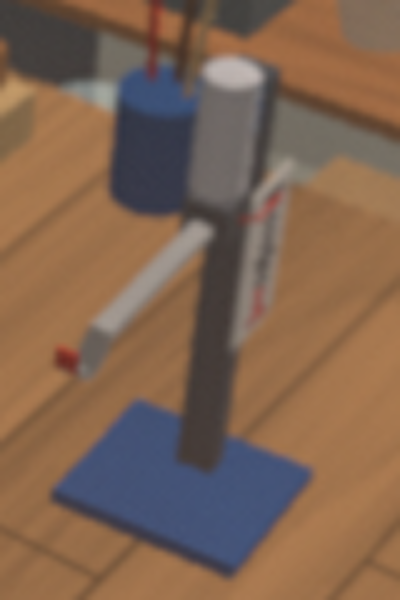

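View pics/t_car.png

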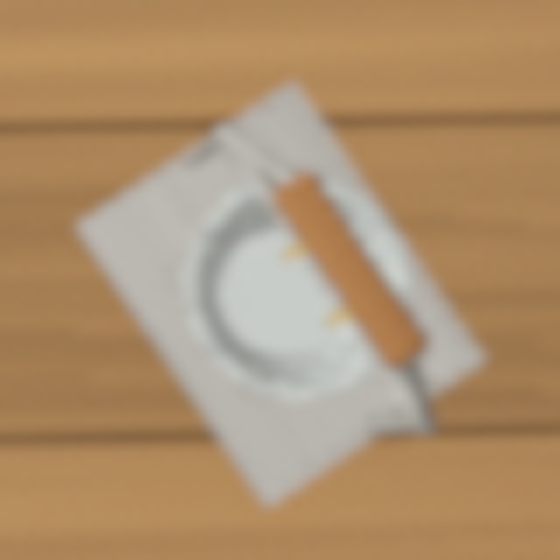

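View pics/t_sc.png

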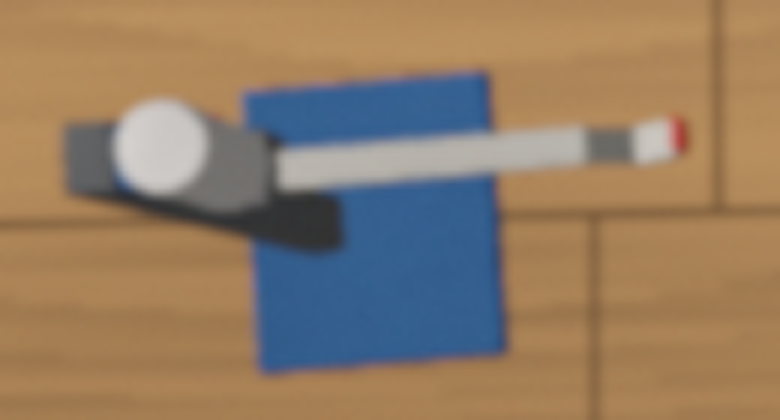

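```bash
python3 - <<'E'
from rig import optics
from h import *
T=optics.snapshot("top"); S=optics.snapshot("scene")
np.set_printoptions(precision=4,suppress=True)
def cp(p,x0,y0,k): return (np.array(p,float)+.5)/k-.5+[x0,y0]
# masks
for n,d,(x0,x1,y0,y1) in(("top",T,(318,350,185,222)),("scene",S,(165,210,205,225))):
    h=cv2.cvtColor(d["frame"],cv2.COLOR_RGB2HSV)[y0:y1,x0:x1].astype(int)
    cv2.imwrite(f"pics/m_{n}.png",cv2.resize(np.hstack([h[...,0]*2,h[...,1],h[...,2]]).astype(np.uint8),None,fx=6,fy=6,interpolation=0))
    m=((h[...,1]>150)).astype(np.uint8)
    m2=cv2.connectedComponentsWithStats(m)
    print(n,m2[2][1:],m2[3][1:]+[x0,y0])
# handle ends in top from crop
ht=cp([[298,183],[407,353]],285,165,7); P=plane(T,ht,.216); print("handle ends top z=.216",P,np.linalg.norm(P[0]-P[1]),P.mean(0))
# scene top face corners
hs=cp([[163,70],[380,78],[376,108],[160,98]],150,200,7); print("scene corners",plane(S,hs,.216),plane(S,hs,.216).mean(0))
a=cp([[350,268]],285,165,7);b=hs.mean(0)
o1,v1=rays(T,a);o2,v2=rays(S,b);print("tri handle",tri(o1,v1[0],o2,v2[0]))
# collars
ct=cp([[293,250],[337,318]],285,165,7); print("collars?",plane(T,ct,.15))
tc=cp([[293,82],[487,356],[268,508],[78,225]],285,165,7);P=plane(T,tc,.012);print("tray",P,P.mean(0),np.linalg.norm(np.diff(P,axis=0),axis=1))
tc=cp([[188,290],[524,315],[485,545],[125,515]],150,200,7);P=plane(S,tc,.012);print("tray scene",P,P.mean(0))
# scale
bt=cp([[245,92],[488,73],[506,353],[262,373]],60,150,6);P=plane(T,bt,.014);print("base",P,P.mean(0),np.linalg.norm(np.diff(P,axis=0),axis=1))
bs=cp([[137,402],[312,472],[232,570],[55,492]],295,60,5);P2=plane(S,bs,.014);print("base scene",P2,P2.mean(0))
tt=cp([[161,147]],60,150,6);print("tube",plane(T,tt,.357)); print("tube scene",plane(S,cp([[233,72]],295,60,5),.357))
tip=cp([[680,134]],60,150,6);print("tip",plane(T,tip,.263)); ts=cp([[67,352]],295,60,5);print("tip scene",plane(S,ts,.263))
o1,v1=rays(T,tip);o2,v2=rays(S,ts);print(tri(o1,v1[0],o2,v2[0]))
arm=cp([[280,170],[580,144]],60,150,6);P=plane(T,arm,.252);print("arm",P,np.degrees(np.arctan2(*(P[1]-P[0])[1::-1])))
for n,p,z in(("tumbler",(239,139),.045),("polish",(241.5,224),.08),("wheel",(191,125),.02)):print(n,plane(T,[p],z))
E
```

```text
top [] []
scene [] []
handle ends top z=.216 [[ 0.5046 -0.2777  0.216 ]
 [ 0.4383 -0.3176  0.216 ]] 0.0773763977910635 [ 0.4714 -0.2977  0.216 ]
scene corners [[ 0.4362 -0.3156  0.216 ]
 [ 0.5041 -0.2682  0.216 ]
 [ 0.5132 -0.28    0.216 ]
 [ 0.4455 -0.3261  0.216 ]] [ 0.4747 -0.2975  0.216 ]
tri handle (array([ 0.4721, -0.2965,  0.2132]), np.float64(0.0018818168844124497))
collars? [[ 0.4823 -0.2846  0.15  ]
 [ 0.4544 -0.3016  0.15  ]]
tray [[ 0.5651 -0.3069  0.012 ]
 [ 0.4412 -0.3892  0.012 ]
 [ 0.3755 -0.2902  0.012 ]
 [ 0.5026 -0.2092  0.012 ]] [ 0.4711 -0.2989  0.012 ] [0.1488 0.1187 0.1507]
tray scene [[ 0.3814 -0.2905  0.012 ]
 [ 0.5068 -0.2104  0.012 ]
 [ 0.5717 -0.3083  0.012 ]
 [ 0.4448 -0.389   0.012 ]] [ 0.4762 -0.2996  0.012 ]
base [[0.6136 0.4025 0.014 ]
 [0.6214 0.2751 0.014 ]
 [0.4743 0.2656 0.014 ]
 [0.4661 0.3925 0.014 ]] [0.5438 0.334  0.014 ] [0.1276 0.1474 0.1272]
base scene [[0.4733 0.3891 0.014 ]
 [0.6191 0.3991 0.014 ]
 [0.6263 0.2726 0.014 ]
 [0.4816 0.2653 0.014 ]] [0.5501 0.3315 0.014 ]
tube [[0.5451 0.3261 0.357 ]]
tube scene [[0.5492 0.3244 0.357 ]]
tip [[0.5578 0.132  0.263 ]]
tip scene [[0.5617 0.1313 0.263 ]]
(array([0.5591, 0.1333, 0.2603]), np.float64(0.0025059893984368023))
arm [[0.5463 0.3104 0.252 ]
 [0.5554 0.1781 0.252 ]] -86.02960528674176
tumbler [[ 0.6824 -0.0357  0.045 ]]
polish [[ 0.4198 -0.0405  0.08  ]]
wheel [[0.7344 0.1157 0.02  ]]
```

```bash
python3 -c "
import cv2
for n in('top','scene'): print(cv2.imread(f'pics/m_{n}.png').shape)"
```

```text
(222, 576, 3)
(120, 810, 3)
```

View pics/m_top.png

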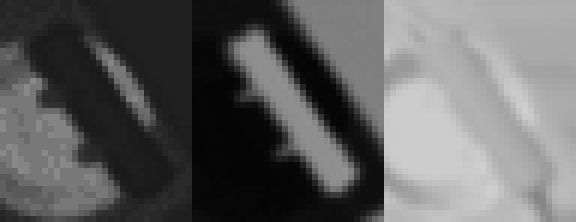

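Measured so far: the handle is at about (0.4735, -0.2985) with yaw 32.7°. The scale origin is at about (0.547, 0.325) and its arm points along -86.4°, so hook_seat is at about (0.558, 0.155). The triangulated heights fit the given ones. Next I move above the handle to refine with the wrist camera.

Request:
carry_out:
  series:
    - {"z":-30,"rz":-0.067}
    - {"z":-35,"rz":-0.067}
    - {"z":-35,"rz":-0.067}
    - {"z":-35,"rz":-0.066}
    - {"x":20,"y":-5}
    - {"x":38,"y":-9}
    - {"x":38,"y":-9}
    - {"x":38,"y":-9}
    - {"x":38,"y":-9}
    - {"x":38,"y":-9}
    - {"x":38,"y":-9}
    - {"x":38,"y":-9}
    - {"x":38,"y":-9}
    - {"x":38,"y":-9}
    - {"x":30,"y":-7}
    - {"x":10,"y":-2}
    - {}
    - {}
  gripper: 1
  squeeze: 60

```text
invalid input at $.series[0]: expected keys x, y, z, rx, ry, rz
```

```bash
cat >> h.py <<'E'
from scipy.spatial.transform import Rotation as Ro
def tool(s):
    T=np.eye(4); w,x,y,z=s["ee_rot"]; T[:3,:3]=Ro.from_quat([x,y,z,w]).as_matrix(); T[:3,3]=s["ee_pos"]; return T
def wT(s,d): return tool(s)@np.array(d["tool_from_camera"])
def yaw(s): R=tool(s); return np.degrees(np.arctan2(R[1,0],R[0,0]))
E
python3 - <<'E'
from rig import optics,status
from h import *
s=status.read_state(); d=optics.snapshot("wrist"); T=wT(s,d)
print(s["time"],s["ee_pos"],yaw(s),s["contact_force"],tool(s)[:3,2])
cv2.imwrite("pics/w1.png",d["frame"][:,:,::-1])
print(proj(d,[[.4735,-.2985,.216],[.5088,-.2758,.216],[.4382,-.3212,.216]],T))
E
```

```text
0.35 [ 0.18695026 -0.59620928  0.19623354] 17.407938656017762 [-0.27344187  0.78462948  0.29299475] [-6.68309291e-05  4.57720543e-04 -9.99999893e-01]
[[ 586.14029254  719.67978899]
 [2056.95320909 3244.07034591]
 [ 104.84339936  -31.44463535]]
```

View pics/w1.png

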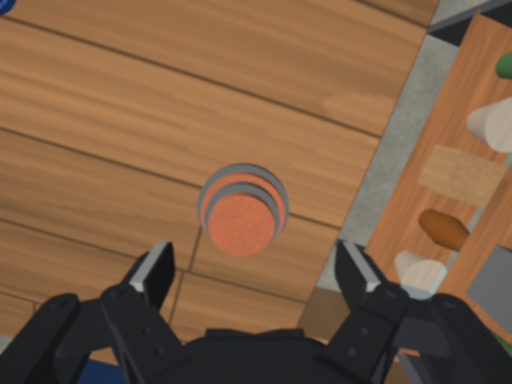

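The call was refused because each row needs all six keys. I'll send the same move with full rows.

Request:
carry_out:
  series:
    - {"x":0,"y":0,"z":-30,"rx":0,"ry":0,"rz":-0.067}
    - {"x":0,"y":0,"z":-35,"rx":0,"ry":0,"rz":-0.067}
    - {"x":0,"y":0,"z":-35,"rx":0,"ry":0,"rz":-0.067}
    - {"x":0,"y":0,"z":-35,"rx":0,"ry":0,"rz":-0.066}
    - {"x":20,"y":-5,"z":0,"rx":0,"ry":0,"rz":0}
    - {"x":38,"y":-9,"z":0,"rx":0,"ry":0,"rz":0}
    - {"x":38,"y":-9,"z":0,"rx":0,"ry":0,"rz":0}
    - {"x":38,"y":-9,"z":0,"rx":0,"ry":0,"rz":0}
    - {"x":38,"y":-9,"z":0,"rx":0,"ry":0,"rz":0}
    - {"x":38,"y":-9,"z":0,"rx":0,"ry":0,"rz":0}
    - {"x":38,"y":-9,"z":0,"rx":0,"ry":0,"rz":0}
    - {"x":38,"y":-9,"z":0,"rx":0,"ry":0,"rz":0}
    - {"x":38,"y":-9,"z":0,"rx":0,"ry":0,"rz":0}
    - {"x":38,"y":-9,"z":0,"rx":0,"ry":0,"rz":0}
    - {"x":30,"y":-7,"z":0,"rx":0,"ry":0,"rz":0}
    - {"x":10,"y":-2,"z":0,"rx":0,"ry":0,"rz":0}
    - {"x":0,"y":0,"z":0,"rx":0,"ry":0,"rz":0}
    - {"x":0,"y":0,"z":0,"rx":0,"ry":0,"rz":0}
  gripper: 1
  squeeze: 60

```text
time: 2.65
ee_pos: [0.4732, -0.2998, 0.3312]
ee_rot: [-0.0, 0.96, 0.281, -0.0]
contact_force: [0.4, -0.7, 0.1]
opening: 0.998
```

```bash
python3 - <<'E'
from rig import optics,status
from h import *
s=status.read_state(); d=optics.snapshot("wrist"); T=wT(s,d)
print(s["time"],s["ee_pos"],yaw(s),s["contact_force"],tool(s)[:3,2])
cv2.imwrite("pics/w2.png",d["frame"][:,:,::-1])
print(proj(d,[[.4735,-.2985,.216],[.5088,-.2758,.216],[.4382,-.3212,.216]],T))
E
```

```text
2.65 [ 0.47323754 -0.29979328  0.33115414] 32.63482060935219 [ 0.43365044 -0.67619864  0.07720388] [-6.46476495e-04 -1.01881263e-05 -9.99999791e-01]
[[253.33296703 177.86663947]
 [253.16099775 138.94817927]
 [253.4926007  213.67436905]]
```

View pics/w2.png

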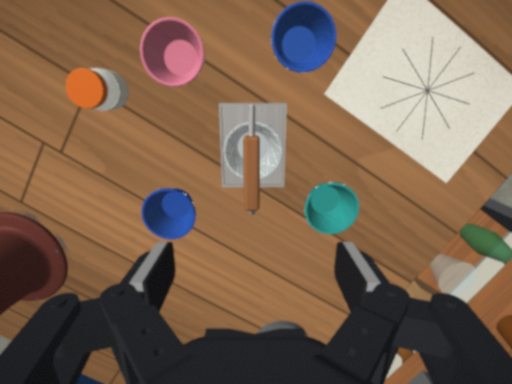

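The handle shows at column ~251, rows 136 to 212, within about 2 px of the prediction, and it runs vertically in the picture, so the yaw is good. I'll measure it finely.

```bash
python3 - <<'E'
from rig import optics,status
from h import *
s=status.read_state(); d=optics.snapshot("wrist"); T=wT(s,d)
crop(d["frame"],215,291,95,221,5,"pics/w2c.png")
h=cv2.cvtColor(d["frame"],cv2.COLOR_RGB2HSV)
m=((h[...,1]>110)).astype(np.uint8); M=np.zeros_like(m); M[125:206,236:268]=m[125:206,236:268]
ys,xs=np.nonzero(M); print(len(ys))
for r in range(130,216,6): 
    c=np.nonzero(m[r,236:268])[0]+236; print(r,c.min() if len(c) else None,c.max() if len(c) else None)
E
```

```text
1297
130 None None
136 246 255
142 244 257
148 244 257
154 244 257
160 244 257
166 244 257
172 244 257
178 244 257
184 244 257
190 236 267
196 236 267
202 236 267
208 236 267
214 236 267
```

View pics/w2c.png

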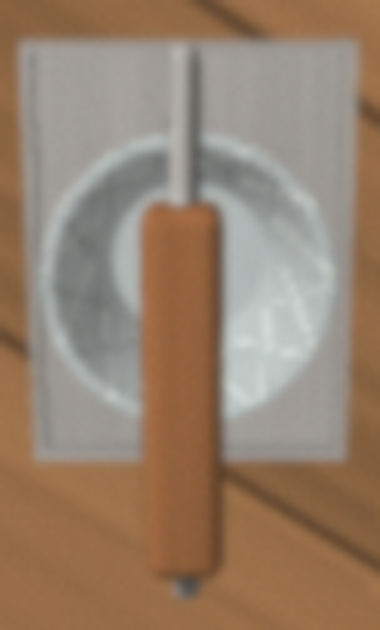

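```bash
python3 - <<'E'
from rig import optics,status
from h import *
s=status.read_state(); d=optics.snapshot("wrist"); T=wT(s,d)
P=plane(d,[[250.6,135.5],[250.6,210.4]],.216,T); print(P,P.mean(0),np.linalg.norm(P[0]-P[1]))
c=np.r_[P.mean(0)[:2],.205]; print("tool offset of handle centre (mm)",1000*(np.linalg.inv(tool(s))@np.r_[c,1])[:3])
print(np.degrees(np.arctan2(*(P[0]-P[1])[1::-1])))
F=[]
for i in range(10):
    optics.snapshot("wrist"); F.append(status.read_state()["contact_force"])
F=np.array(F);print(F.mean(0),F.std(0))
E
```

```text
[[ 0.51043012 -0.27186118  0.216     ]
 [ 0.43980443 -0.31652335  0.216     ]] [ 0.47511728 -0.29419226  0.216     ] 0.08356253417124314
tool offset of handle centre (mm) [  4.70700802  -3.86199095 126.36565319]
32.30838570117162
[-0.14815505 -0.28007433  0.29736045] [0.5309401  0.46947706 0.39023362]
```

Request:
carry_out:
  series:
    - {"x":2,"y":-1.5,"z":15,"rx":0,"ry":0,"rz":0}
    - {"x":2,"y":-1.5,"z":25,"rx":0,"ry":0,"rz":0}
    - {"x":0,"y":0,"z":25,"rx":0,"ry":0,"rz":0.005}
    - {"x":0,"y":0,"z":15,"rx":0,"ry":0,"rz":0}
    - {"x":0,"y":0,"z":0,"rx":0,"ry":0,"rz":0}
    - {"x":0,"y":0,"z":0,"rx":0,"ry":0,"rz":0}

```text
time: 4.05
ee_pos: [0.476, -0.2948, 0.2525]
ee_rot: [0.001, 0.96, 0.279, 0.0]
contact_force: [-0.2, 0.2, 0.6]
opening: 0.999
```

```bash
python3 - <<'E'
from rig import optics,status
from h import *
s=status.read_state(); d=optics.snapshot("wrist"); T=wT(s,d)
print(s["time"],s["ee_pos"],yaw(s))
crop(d["frame"],160,350,90,290,4,"pics/w3c.png") 
im=cv2.imread("pics/w3c.png"); cv2.imwrite("pics/w3c.png",cv2.resize(im,(570,600)))
E
```

```text
4.05 [ 0.47601697 -0.29482857  0.25248458] 32.418392629978385
```

View pics/w3c.png

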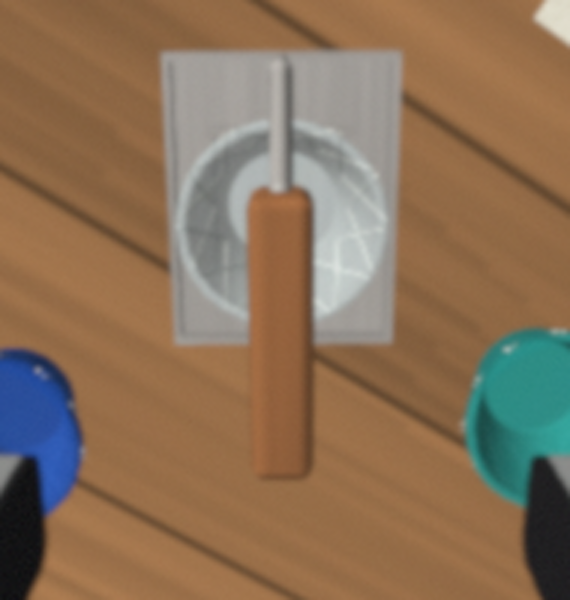

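```bash
python3 - <<'E'
from rig import optics,status
from h import *
s=status.read_state(); d=optics.snapshot("wrist"); T=wT(s,d)
P=plane(d,[[253.3,152.2],[253.5,248.8]],.216,T); print(P.mean(0),np.linalg.norm(P[0]-P[1]))
c=np.r_[P.mean(0)[:2],.205]; print("tool offset of handle centre (mm)",1000*(np.linalg.inv(tool(s))@np.r_[c,1])[:3])
E
```

```text
[ 0.47650515 -0.29414873  0.216     ] 0.08411300289547338
tool offset of handle centre (mm) [ 0.66962405 -0.60532357 47.91276739]
```

The handle is within 1 mm of the tool axis and its measured length is 84.1 mm, as given. I'll descend 66 mm and grip.

Request:
carry_out:
  series:
    - {"x":0.5,"y":-0.5,"z":15,"rx":0,"ry":0,"rz":0}
    - {"x":0,"y":0,"z":18,"rx":0,"ry":0,"rz":0}
    - {"x":0,"y":0,"z":15,"rx":0,"ry":0,"rz":0}
    - {"x":0,"y":0,"z":12,"rx":0,"ry":0,"rz":0}
    - {"x":0,"y":0,"z":6,"rx":0,"ry":0,"rz":0}
    - {"x":0,"y":0,"z":0,"rx":0,"ry":0,"rz":0}

```text
time: 4.9
ee_pos: [0.4756, -0.2938, 0.185]
ee_rot: [-0.0, 0.96, 0.279, -0.0]
contact_force: [-0.4, -0.1, 0.2]
opening: 1.001
```

Request:
carry_out:
  series:
    - {"x":0,"y":0,"z":0,"rx":0,"ry":0,"rz":0}
    - {"x":0,"y":0,"z":0,"rx":0,"ry":0,"rz":0}
    - {"x":0,"y":0,"z":0,"rx":0,"ry":0,"rz":0}
    - {"x":0,"y":0,"z":0,"rx":0,"ry":0,"rz":0}
    - {"x":0,"y":0,"z":0,"rx":0,"ry":0,"rz":0}
    - {"x":0,"y":0,"z":0,"rx":0,"ry":0,"rz":0}
    - {"x":0,"y":0,"z":0,"rx":0,"ry":0,"rz":0}
    - {"x":0,"y":0,"z":0,"rx":0,"ry":0,"rz":0}
  gripper: -1
  squeeze: 60

```text
time: 5.9
ee_pos: [0.4758, -0.2938, 0.1855]
ee_rot: [-0.0, 0.96, 0.279, -0.0]
contact_force: [0.0, -0.7, -0.5]
opening: -0.004
```

```bash
python3 - <<'E'
from rig import optics,status
from h import *
s=status.read_state(); d=optics.snapshot("wrist"); T=wT(s,d)
print(s["time"],s["ee_pos"],yaw(s),s["opening"],s["contact_force"])
cv2.imwrite("pics/w4.png",d["frame"][:,:,::-1])
E
```

```text
5.9 [ 0.47580222 -0.29380907  0.18549002] 32.420121814716275 -0.004204920173306843 [ 0.03178247 -0.71572882 -0.49623767]
```

View pics/w4.png

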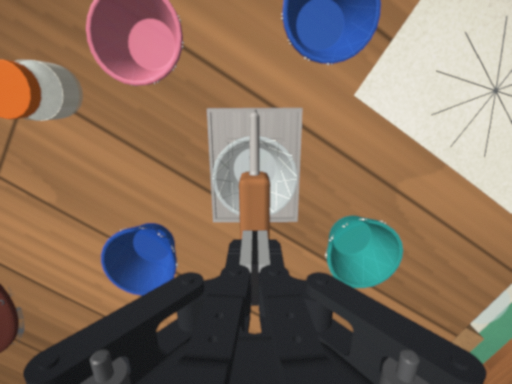

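```bash
python3 - <<'E'
from rig import optics,status
from h import *
s=status.read_state(); d=optics.snapshot("wrist"); T=wT(s,d)
crop(d["frame"],190,320,160,310,4,"pics/w4c.png")
tl=tool(s)
print(proj(d,[tl[:3,3],tl[:3,3]-tl[:3,2]*.0187],T), s["opening"])
d=optics.snapshot("scene"); crop(d["frame"],140,250,150,290,4,"pics/s4c.png")
E
```

```text
[[254.07046935 222.71934   ]
 [254.0405093  235.03150675]] -0.002892259315375026
```

View pics/w4c.png

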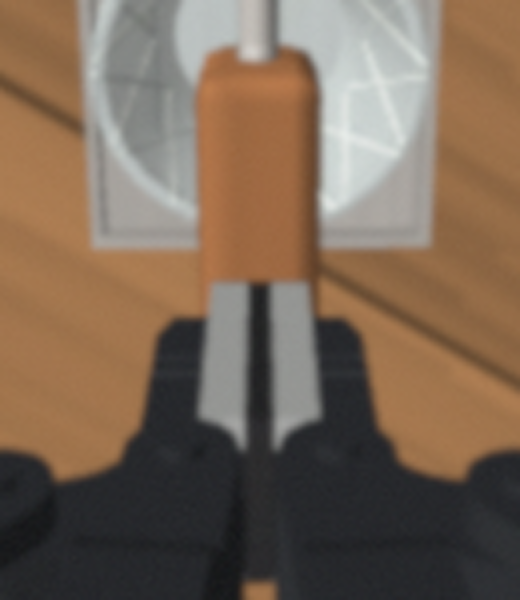

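View pics/s4c.png

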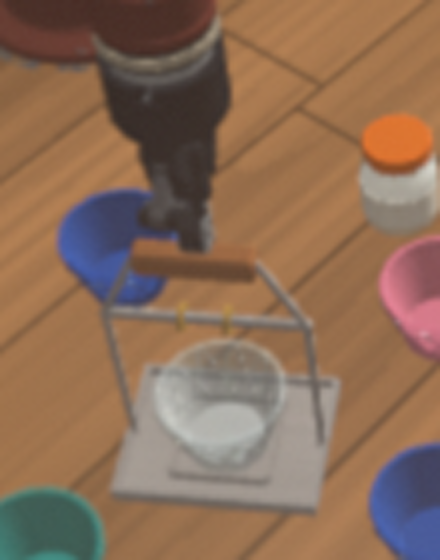

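The wrist crop shows the shut fingers lying over the handle, with pad ends near row 231 and opening ~0. So the fingers closed above the handle and gripped nothing. I'll triangulate the real fingertip height before doing anything else.

```bash
python3 - <<'E'
from rig import optics,status
from h import *
np.set_printoptions(precision=4,suppress=True)
s=status.read_state(); d=optics.snapshot("wrist"); T=wT(s,d); tl=tool(s)
S=optics.snapshot("scene")
print("tcp in scene",proj(S,[tl[:3,3]]),"hold",proj(S,[tl[:3,3]-tl[:3,2]*.0187]))
for zz in (0,-.0187,-.03,-.04):
  pts=[(tl@np.r_[x,y,zz,1])[:3] for x in(-.011,.011) for y in (0,)]
  print(zz,"wrist",proj(d,pts,T).round(1).tolist(),"scene",proj(S,pts).round(1).tolist())
o1,v1=rays(d,[[254,231]],T);o2,v2=rays(S,[[189.5,212.5]]);p,e=tri(o1,v1[0],o2,v2[0]);print(p,e, (np.linalg.inv(tl)@np.r_[p,1])[:3])
crop(S["frame"],165,215,185,230,12,"pics/s5c.png")
print("handle in scene", proj(S,[[.476,-.294,.216],[.476,-.294,.194]]), s["joint_pos"],s["contact_force"])
E
```

```text
tcp in scene [[190.7438 219.1202]] hold [[189.8743 214.5229]]
0 wrist [[254.1, 237.0], [254.0, 207.9]] scene [[186.7, 218.8], [194.8, 219.4]]
-0.0187 wrist [[254.1, 250.5], [254.0, 219.0]] scene [[185.8, 214.2], [193.9, 214.8]]
-0.03 wrist [[254.0, 260.0], [254.0, 226.8]] scene [[185.2, 211.4], [193.4, 212.0]]
-0.04 wrist [[254.0, 269.4], [254.0, 234.7]] scene [[184.7, 208.9], [193.0, 209.4]]
[ 0.4774 -0.2922  0.2098] 0.005948716889403388 [ 0.0022 -0.0006 -0.0242]
handle in scene [[189.3332 211.6429]
 [190.3681 217.1189]] [-0.6863 -0.097   1.7786  0.      1.4599  0.3187] [ 0.2489 -1.2035 -0.083 ]
```

View pics/s5c.png

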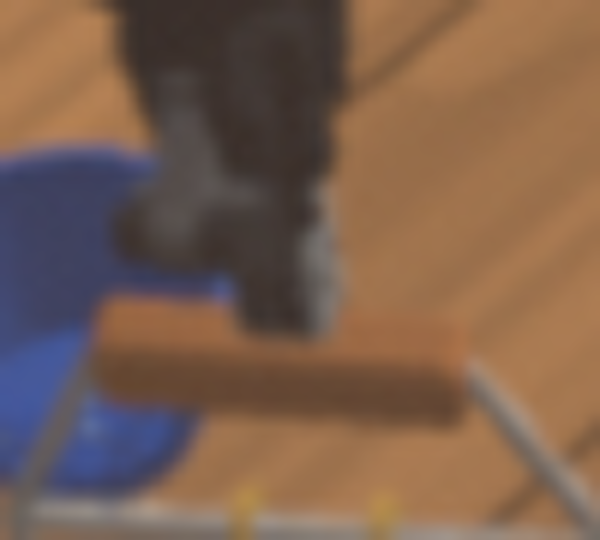

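Both views put the shut fingertips about 30 mm behind the reported TCP, which is just above the handle top at z ≈ 0.216. That conflicts with the interface text, so I trust the pictures. I'll open, go 31 mm lower, and close again. At that height the tool clears the bar even if the text is right.

Request:
carry_out:
  series:
    - {"x":0,"y":0,"z":0,"rx":0,"ry":0,"rz":0}
    - {"x":0,"y":0,"z":0,"rx":0,"ry":0,"rz":0}
    - {"x":0,"y":0,"z":0,"rx":0,"ry":0,"rz":0}
    - {"x":0,"y":0,"z":0,"rx":0,"ry":0,"rz":0}
    - {"x":0,"y":0,"z":0,"rx":0,"ry":0,"rz":0}
    - {"x":0,"y":0,"z":0,"rx":0,"ry":0,"rz":0}
  gripper: 1

```text
time: 6.9
ee_pos: [0.4758, -0.2939, 0.1855]
ee_rot: [-0.0, 0.96, 0.279, -0.0]
contact_force: [-0.0, 0.5, -0.2]
opening: 0.999
```

Request:
carry_out:
  series:
    - {"x":0,"y":0,"z":7,"rx":0,"ry":0,"rz":0}
    - {"x":0,"y":0,"z":8,"rx":0,"ry":0,"rz":0}
    - {"x":0,"y":0,"z":7,"rx":0,"ry":0,"rz":0}
    - {"x":0,"y":0,"z":5,"rx":0,"ry":0,"rz":0}
    - {"x":0,"y":0,"z":3,"rx":0,"ry":0,"rz":0}
    - {"x":0,"y":0,"z":0,"rx":0,"ry":0,"rz":0}

```text
time: 7.65
ee_pos: [0.4757, -0.2938, 0.1553]
ee_rot: [-0.0, 0.96, 0.279, -0.0]
contact_force: [-0.6, 0.6, 0.1]
opening: 1.0
```

```bash
python3 - <<'E'
from rig import optics,status
from h import *
s=status.read_state(); S=optics.snapshot("scene")
print(s["time"],s["ee_pos"],s["opening"],s["contact_force"])
crop(S["frame"],140,250,150,260,5,"pics/s6c.png")
d=optics.snapshot("wrist");cv2.imwrite("pics/w6.png",d["frame"][:,:,::-1])
E
```

```text
7.65 [ 0.47573396 -0.29379707  0.15526673] 1.000412588037524 [-0.59537735  0.63976557  0.08253371]
```

View pics/s6c.png

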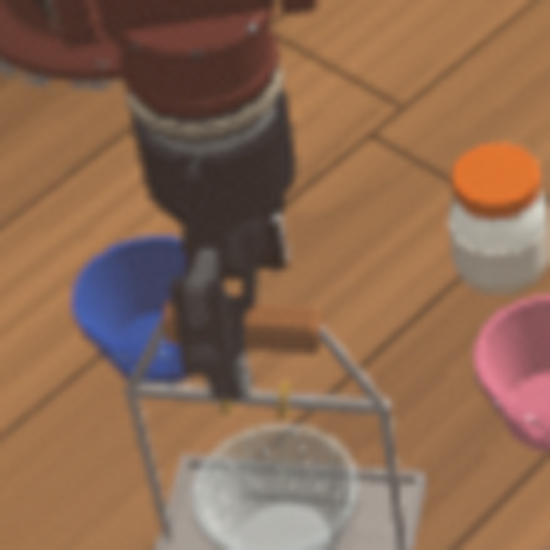

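View pics/w6.png

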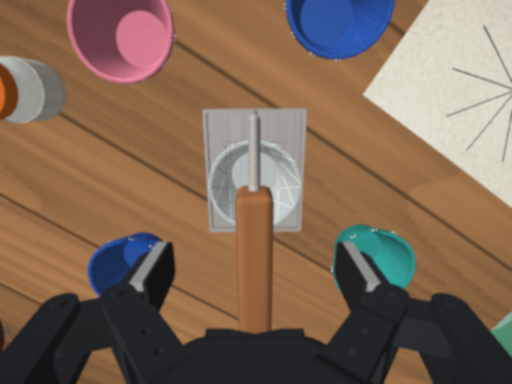

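```bash
python3 - <<'E'
from rig import optics,status
from h import *
s=status.read_state(); S=optics.snapshot("scene"); d=optics.snapshot("wrist"); T=wT(s,d);tl=tool(s)
for zz in (-.013,-.03,-.044,-.055):
  pts=[(tl@np.r_[x,y,zz,1])[:3] for x in(-.011,.011) for y in (.0425,.057)]
  print(zz,"scene",proj(S,pts).round(1).tolist(), "wrist",proj(d,pts,T).round(0).tolist())
E
```

```text
-0.013 scene [[184.1, 235.2], [182.9, 239.5], [192.3, 235.8], [191.1, 240.1]] wrist [[318.0, 246.0], [340.0, 246.0], [321.0, 215.0], [343.0, 215.0]]
-0.03 scene [[183.2, 231.1], [182.0, 235.5], [191.5, 231.7], [190.3, 236.1]] wrist [[324.0, 260.0], [348.0, 260.0], [327.0, 227.0], [352.0, 227.0]]
-0.044 scene [[182.5, 227.7], [181.3, 232.0], [190.8, 228.3], [189.7, 232.7]] wrist [[330.0, 273.0], [356.0, 273.0], [334.0, 238.0], [361.0, 238.0]]
-0.055 scene [[181.9, 225.0], [180.7, 229.3], [190.3, 225.6], [189.1, 230.0]] wrist [[335.0, 286.0], [363.0, 285.0], [340.0, 248.0], [369.0, 248.0]]
```

Open tips now measure about 47 mm behind the TCP, which is 13 mm plus a ~33 mm offset, so the offset is confirmed. The tips straddle the handle. I'll go 3 mm lower and close.

Request:
carry_out:
  series:
    - {"x":0,"y":0,"z":3,"rx":0,"ry":0,"rz":0}
    - {"x":0,"y":0,"z":0,"rx":0,"ry":0,"rz":0}
    - {"x":0,"y":0,"z":0,"rx":0,"ry":0,"rz":0}
    - {"x":0,"y":0,"z":0,"rx":0,"ry":0,"rz":0}
    - {"x":0,"y":0,"z":0,"rx":0,"ry":0,"rz":0}
    - {"x":0,"y":0,"z":0,"rx":0,"ry":0,"rz":0}
    - {"x":0,"y":0,"z":0,"rx":0,"ry":0,"rz":0}
    - {"x":0,"y":0,"z":0,"rx":0,"ry":0,"rz":0}
  gripper: -1
  squeeze: 70

```text
time: 8.85
ee_pos: [0.4761, -0.294, 0.1528]
ee_rot: [0.0, 0.96, 0.279, 0.0]
contact_force: [1.9, 0.2, 0.8]
opening: 0.201
```

```bash
python3 - <<'E'
from rig import optics,status
from h import *
s=status.read_state(); S=optics.snapshot("scene")
print(s["time"],s["ee_pos"],s["opening"],s["contact_force"])
crop(S["frame"],140,250,150,260,5,"pics/s7c.png")
E
```

```text
8.85 [ 0.47610904 -0.29397724  0.15277807] 0.20145439957688815 [1.9281966  0.17414244 0.8101693 ]
```

View pics/s7c.png

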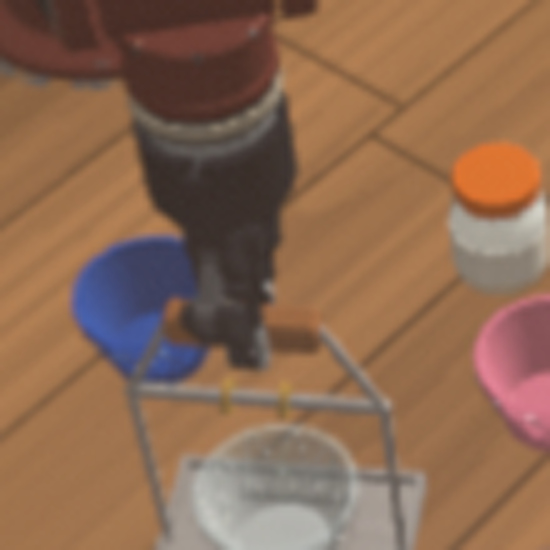

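Gripped: opening 0.201, about 17 mm, which matches the handle. Lifting gently.

Request:
carry_out:
  series:
    - {"x":0,"y":0,"z":-3,"rx":0,"ry":0,"rz":0}
    - {"x":0,"y":0,"z":-6,"rx":0,"ry":0,"rz":0}
    - {"x":0,"y":0,"z":-10,"rx":0,"ry":0,"rz":0}
    - {"x":0,"y":0,"z":-15,"rx":0,"ry":0,"rz":0}
    - {"x":0,"y":0,"z":-19,"rx":0,"ry":0,"rz":0}
    - {"x":0,"y":0,"z":-22,"rx":0,"ry":0,"rz":0}
    - {"x":0,"y":0,"z":-22,"rx":0,"ry":0,"rz":0}
    - {"x":0,"y":0,"z":-19,"rx":0,"ry":0,"rz":0}
    - {"x":0,"y":0,"z":-15,"rx":0,"ry":0,"rz":0}
    - {"x":0,"y":0,"z":-10,"rx":0,"ry":0,"rz":0}
    - {"x":0,"y":0,"z":-6,"rx":0,"ry":0,"rz":0}
    - {"x":0,"y":0,"z":-3,"rx":0,"ry":0,"rz":0}
    - {"x":0,"y":0,"z":0,"rx":0,"ry":0,"rz":0}
    - {"x":0,"y":0,"z":0,"rx":0,"ry":0,"rz":0}

```text
time: 10.65
ee_pos: [0.4756, -0.2937, 0.3018]
ee_rot: [-0.0, 0.96, 0.279, -0.0]
contact_force: [0.8, 0.7, -3.7]
opening: 0.198
```

```bash
cat >> h.py <<'E'
def favg(n=10):
    from rig import optics,status
    F=[];P=[];M=[]
    for i in range(n):
        optics.snapshot("top"); s=status.read_state(); F.append(s["contact_force"]);P.append(s["ee_pos"]);M.append(s["ft_torque"])
    F=np.array(F); print("F",F.mean(0).round(2),"+-",(F.std(0)/n**.5).round(2),"tau",np.mean(M,0).round(3),"pos",np.mean(P,0).round(4)); return F.mean(0)
E
python3 - <<'E'
from rig import optics,status
from h import *
favg(12)
s=status.read_state(); S=optics.snapshot("scene");d=optics.snapshot("wrist")
print(s["time"],s["ee_pos"],s["opening"],yaw(s),s["joint_pos"])
crop(S["frame"],130,260,120,270,4,"pics/s8c.png");cv2.imwrite("pics/w8.png",d["frame"][:,:,::-1])
E
```

```text
F [ 0.02  0.14 -3.93] +- [0.08 0.1  0.17] tau [-0.014 -0.011  0.014] pos [ 0.4757 -0.2938  0.3023]
11.25 [ 0.47580932 -0.29387901  0.3025463 ] 0.20093763286364255 32.41619049540379 [-6.86346421e-01 -1.44906133e-01  1.62990584e+00 -2.36036487e-05
  1.65652803e+00  3.18678628e-01]
```

View pics/s8c.png

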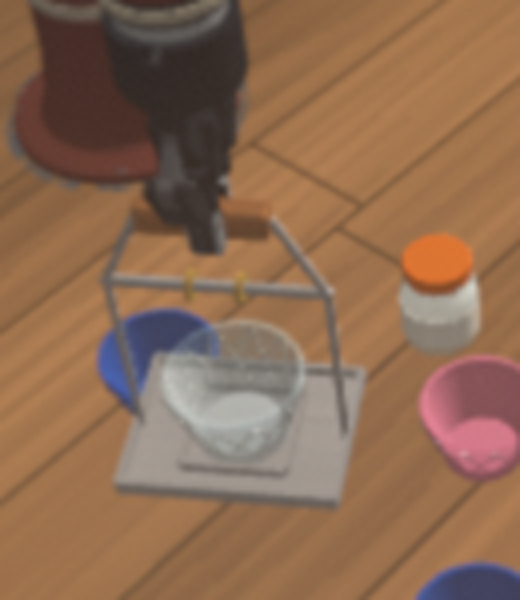

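View pics/w8.png

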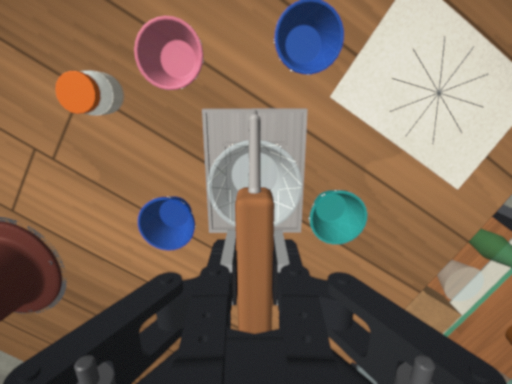

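The carrier is held level with the bowl in its nest, and the weight reads about 4 N. Now I turn to the scale's yaw (+0.50 rad about the tool's z) and carry it to a staging point 120 mm in front of the hook.

Request:
carry_out:
  series:
    - {"x":0,"y":0,"z":0,"rx":0,"ry":0,"rz":0.02}
    - {"x":0,"y":0,"z":0,"rx":0,"ry":0,"rz":0.05}
    - {"x":0,"y":0,"z":0,"rx":0,"ry":0,"rz":0.08}
    - {"x":0,"y":0,"z":0,"rx":0,"ry":0,"rz":0.1}
    - {"x":0,"y":0,"z":0,"rx":0,"ry":0,"rz":0.1}
    - {"x":0,"y":0,"z":0,"rx":0,"ry":0,"rz":0.08}
    - {"x":0,"y":0,"z":0,"rx":0,"ry":0,"rz":0.05}
    - {"x":0,"y":0,"z":0,"rx":0,"ry":0,"rz":0.022}

```text
time: 12.35
ee_pos: [0.4758, -0.2939, 0.3025]
ee_rot: [0.0, 1.0, 0.031, 0.0]
contact_force: [-0.6, 0.0, -3.8]
opening: 0.201
```

Request:
carry_out:
  series:
    - {"x":2,"y":-6,"z":0,"rx":0,"ry":0,"rz":0}
    - {"x":5,"y":-14,"z":0,"rx":0,"ry":0,"rz":0}
    - {"x":7.5,"y":-22,"z":0,"rx":0,"ry":0,"rz":0}
    - {"x":9.5,"y":-28,"z":0,"rx":0,"ry":0,"rz":0}
    - {"x":10.5,"y":-30,"z":0,"rx":0,"ry":0,"rz":0}
    - {"x":10.5,"y":-30,"z":0,"rx":0,"ry":0,"rz":0}
    - {"x":10,"y":-30,"z":0,"rx":0,"ry":0,"rz":0}
    - {"x":10,"y":-30,"z":2,"rx":0,"ry":0,"rz":0}
    - {"x":10.5,"y":-30,"z":3,"rx":0,"ry":0,"rz":0}
    - {"x":10.5,"y":-30,"z":3,"rx":0,"ry":0,"rz":0}
    - {"x":9.5,"y":-28,"z":3,"rx":0,"ry":0,"rz":0}
    - {"x":7.5,"y":-22,"z":2,"rx":0,"ry":0,"rz":0}
    - {"x":5,"y":-14,"z":1,"rx":0,"ry":0,"rz":0}
    - {"x":2,"y":-6,"z":0,"rx":0,"ry":0,"rz":0}
    - {"x":0,"y":0,"z":0,"rx":0,"ry":0,"rz":0}
    - {"x":0,"y":0,"z":0,"rx":0,"ry":0,"rz":0}

```text
time: 14.35
ee_pos: [0.5651, 0.0319, 0.2887]
ee_rot: [0.0, 1.0, 0.031, 0.0]
contact_force: [1.0, 0.0, -3.6]
opening: 0.196
```

```bash
python3 - <<'E'
from rig import optics,status
from h import *
s=status.read_state(); S=optics.snapshot("scene");s=status.read_state();d=optics.snapshot("wrist");t=optics.snapshot("top")
print(s["time"],s["ee_pos"],s["opening"],yaw(s),s["joint_pos"])
crop(S["frame"],210,390,60,240,3,"pics/s9c.png");cv2.imwrite("pics/w9.png",d["frame"][:,:,::-1]);crop(t["frame"],60,260,120,260,4,"pics/t9c.png")
E
```

```text
14.4 [0.56514549 0.03183261 0.28865836] 0.19911561123558913 3.5978621834766584 [-7.50579587e-02 -1.25845389e-01  1.63519993e+00 -2.49156752e-04
  1.63204473e+00  1.43292857e+00]
```

View pics/s9c.png

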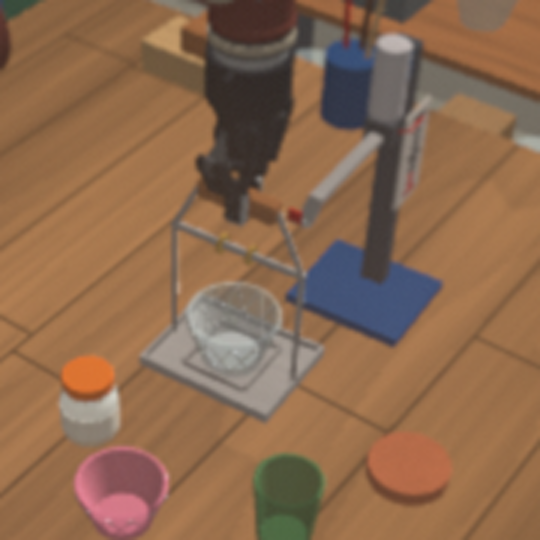

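View pics/w9.png

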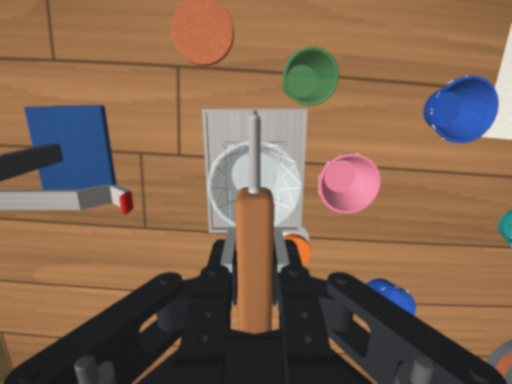

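View pics/t9c.png

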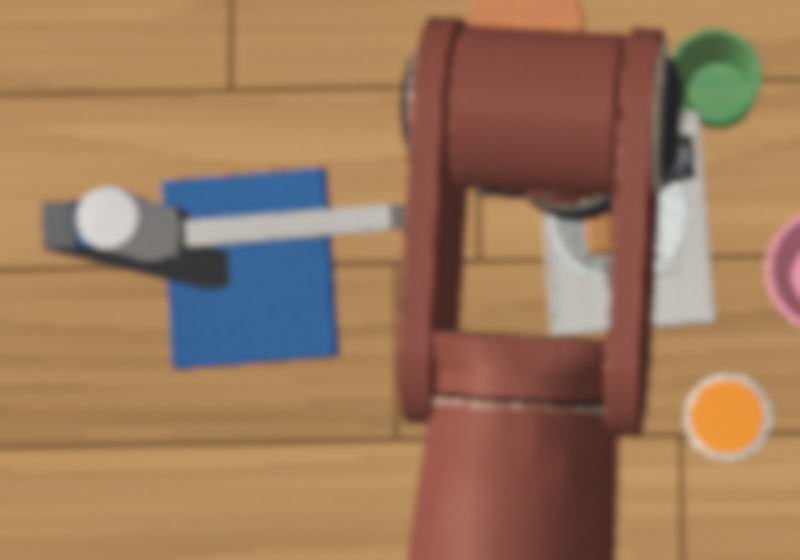

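```bash
python3 - <<'E'
import cv2
im=cv2.imread("pics/w9.png"); cv2.imwrite("pics/w9c.png",cv2.resize(im[170:230,0:150],None,fx=5,fy=5,interpolation=cv2.INTER_CUBIC))
E
```

```text
(no output)
```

View pics/w9c.png

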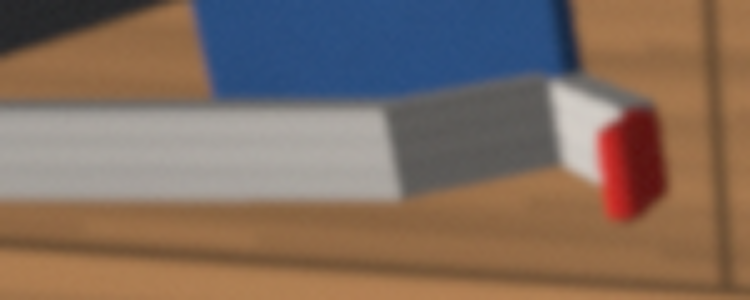

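```bash
python3 - <<'E'
from rig import optics,status
from h import *
np.set_printoptions(precision=4,suppress=True)
s=status.read_state(); d=optics.snapshot("wrist"); T=wT(s,d); tl=tool(s)
c=lambda p:(np.array(p,float)+.5)/5-.5+[0,170]
def tf(p,z): 
    P=plane(d,c(p),z,T); return P,1000*((np.c_[P,np.ones(len(P))]@np.linalg.inv(tl).T)[:,:3])
for n,p,z in (("mouth arm side",[[388,103],[402,197]],.252),("vertex",[[548,75],[560,160]],.235),("tip top",[[603,130],[606,215],[645,108],[640,210]],.263),("arm far",[[0,103],[0,198]],.252)):
    P,t=tf(p,z); print(n,P.tolist(),"\n tool mm",t.tolist(),"width",np.linalg.norm(P[0]-P[1]))
print(s["ee_pos"],yaw(s),s["time"])
E
```

```text
mouth arm side [[0.568078397910503, 0.17823465599000846, 0.252], [0.5515363435077462, 0.1780804167384075, 0.252]] 
 tool mm [[12.095319237577007, -145.8907559264262, 36.57821267593775], [-4.423808209890079, -146.77493706781038, 36.57582645221541]] width 0.0165427734558175
vertex [[0.5689143804301043, 0.15994298035842, 0.235], [0.5531296620306658, 0.15933057575137521, 0.235]] 
 tool mm [[11.779427395835263, -127.58539053352688, 53.58109697128871], [-4.012609574639225, -127.96478189600197, 53.578890265814806]] width 0.015796593757905607
tip top [[0.5697099725900966, 0.13726244446464092, 0.263], [0.5554150553514816, 0.1380373806740256, 0.263], [0.57373080640615, 0.1303624244840359, 0.263], [0.556628230771327, 0.1324958654105211, 0.263]] 
 tool mm [[11.153911782507242, -104.8951555576778, 25.584639297642152], [-3.064196349543913, -106.56565886388451, 25.582440043623034], [14.733800899113803, -97.75640415622084, 25.586267199955827], [-2.201176773829694, -100.95893235020156, 25.583453783623312]] width 0.014315906712027262
arm far [[0.5639163748715639, 0.24587270249686238, 0.252], [0.5465877038643847, 0.24980116682813394, 0.252]] 
 tool mm [[12.186207879603007, -213.656672087596, 36.56738991987557], [-4.861770628293294, -218.66487435515026, 36.56427243777116]] width 0.017768389653458318
[0.5652 0.0319 0.2886] 3.598030671735782 14.5
```

```bash
python3 - <<'E'
from rig import optics,status
from h import *
s=status.read_state(); d=optics.snapshot("wrist"); tc=np.array(d["tool_from_camera"])
print(proj(d,[[.042,0,-.063],[.042,-.009,-.063],[.042,.009,-.063],[.071,0,.008]],tc))
crop(d["frame"],195,315,100,200,6,"pics/w10c.png")
E
```

```text
[[256.03562493 193.94869358]
 [235.19454195 193.97179042]
 [276.87595987 193.92405774]
 [255.45092579 116.35743654]]
```

View pics/w10c.png

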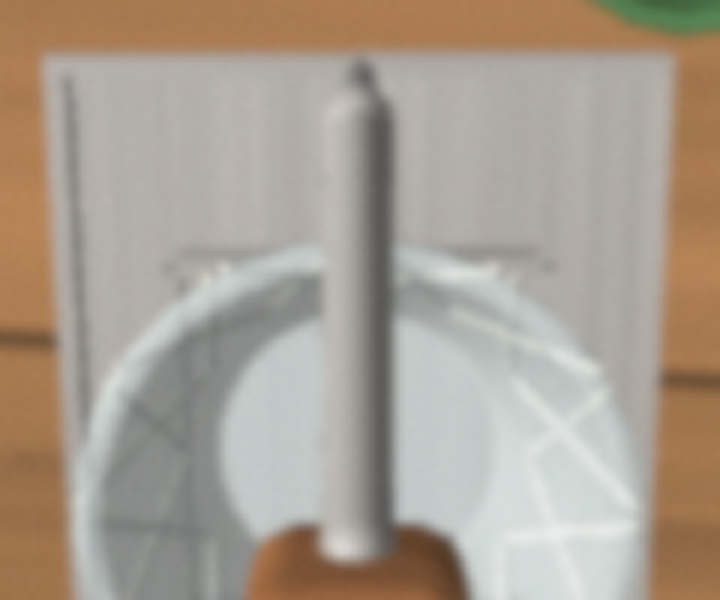

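The hook's width measures 16 mm in this view and it lies at tool offset (+3.9, -126.5) mm, parallel to the tool's y axis. The bar end and handle are where predicted in the tool frame. I'll move in over the hook with the bar at z ≈ 0.281.

Request:
carry_out:
  series:
    - {"x":1,"y":-3,"z":0,"rx":0,"ry":0,"rz":0}
    - {"x":1,"y":-8,"z":0,"rx":0,"ry":0,"rz":0}
    - {"x":1,"y":-13,"z":0,"rx":0,"ry":0,"rz":0}
    - {"x":1,"y":-16,"z":0,"rx":0,"ry":0,"rz":0}
    - {"x":0,"y":-16,"z":0,"rx":0,"ry":0,"rz":0}
    - {"x":0,"y":-16,"z":0,"rx":0,"ry":0,"rz":0}
    - {"x":0,"y":-16,"z":0,"rx":0,"ry":0,"rz":0}
    - {"x":0,"y":-14,"z":0,"rx":0,"ry":0,"rz":0}
    - {"x":0,"y":-12,"z":0,"rx":0,"ry":0,"rz":0}
    - {"x":0,"y":-8,"z":0,"rx":0,"ry":0,"rz":0}
    - {"x":0,"y":-4.5,"z":0,"rx":0,"ry":0,"rz":0}
    - {"x":0,"y":0,"z":0,"rx":0,"ry":0,"rz":0}
    - {"x":0,"y":0,"z":0,"rx":0,"ry":0,"rz":0}

```text
time: 16.23
ee_pos: [0.5612, 0.1587, 0.2885]
ee_rot: [0.0, 0.999, 0.032, 0.0]
contact_force: [-0.7, -0.0, -3.9]
opening: 0.199
```

```bash
python3 - <<'E'
from rig import optics,status
from h import *
s=status.read_state(); d=optics.snapshot("wrist");favg(6);S=optics.snapshot("scene");t=optics.snapshot("top")
print(s["time"],s["ee_pos"],s["opening"],yaw(s))
crop(S["frame"],260,380,50,200,4,"pics/s11c.png");crop(d["frame"],100,400,80,270,2.6,"pics/w11.png");crop(t["frame"],60,260,120,260,4,"pics/t11c.png")
print(proj(S,[[s["ee_pos"][0],s["ee_pos"][1],s["ee_pos"][2]-.0078]]))
E
```

```text
F [-0.36 -0.46 -3.95] +- [0.12 0.27 0.2 ] tau [ 0.007 -0.016 -0.018] pos [0.5612 0.1588 0.2885]
16.225 [0.56118349 0.15865779 0.28850098] 0.1987683502110684 3.628232777052853
[[313.32226268 120.78141507]]
```

View pics/s11c.png

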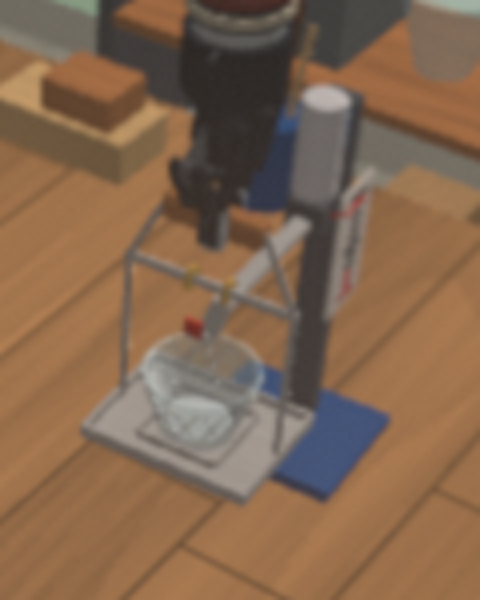

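View pics/w11.png

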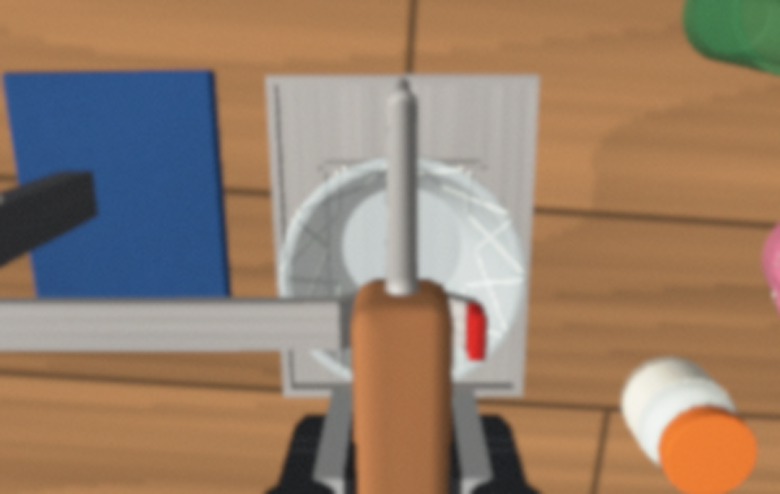

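```bash
python3 - <<'E'
from rig import optics,status
from h import *
np.set_printoptions(precision=1,suppress=True)
s=status.read_state(); d=optics.snapshot("wrist"); T=wT(s,d); tl=tool(s)
c=lambda p:(np.array(p,float)+.5)/2.6-.5+[100,80]
for n,p,z in (("mouth arm side",[[340,299],[340,352]],.252),("arm far",[[0,301],[0,352]],.252),("tip top",[[468,306],[468,358],[484,308],[484,356]],.263)):
    P=plane(d,c(p),z,T); print(n,1000*((np.c_[P,np.ones(len(P))]@np.linalg.inv(tl).T)[:,:3]),np.linalg.norm(P[0]-P[1])*1000)
print(s["time"])
E
```

```text
mouth arm side [[  8.1 -20.1  36.5]
 [ -9.7 -20.6  36.5]] 17.84228091316516
arm far [[   7.6 -127.7   36.5]
 [  -9.8 -130.7   36.5]] 17.66624743311723
tip top [[ 9.6 18.7 25.5]
 [-7.1 19.2 25.5]
 [ 9.  23.5 25.5]
 [-6.4 24.  25.5]] 16.70462952753724
16.675
```

The bar is centred over the saddle: the mouth edge lies 20.3 mm to one side and the tip centre 21.5 mm to the other (nominal 20 and 23), with under 1 mm across. Lowering 34 mm, stopping just short of contact.

Request:
carry_out:
  series:
    - {"x":0,"y":0,"z":2,"rx":0,"ry":0,"rz":0}
    - {"x":0,"y":0,"z":4,"rx":0,"ry":0,"rz":0}
    - {"x":0,"y":0,"z":5,"rx":0,"ry":0,"rz":0}
    - {"x":0,"y":0,"z":5,"rx":0,"ry":0,"rz":0}
    - {"x":0,"y":0,"z":5,"rx":0,"ry":0,"rz":0}
    - {"x":0,"y":0,"z":5,"rx":0,"ry":0,"rz":0}
    - {"x":0,"y":0,"z":4,"rx":0,"ry":0,"rz":0}
    - {"x":0,"y":0,"z":3,"rx":0,"ry":0,"rz":0}
    - {"x":0,"y":0,"z":1,"rx":0,"ry":0,"rz":0}
    - {"x":0,"y":0,"z":0,"rx":0,"ry":0,"rz":0}
    - {"x":0,"y":0,"z":0,"rx":0,"ry":0,"rz":0}

```text
time: 18.1
ee_pos: [0.5612, 0.159, 0.2548]
ee_rot: [-0.0, 0.999, 0.032, 0.0]
contact_force: [-0.2, 0.6, -4.1]
opening: 0.196
```

```bash
python3 - <<'E'
from rig import optics,status
from h import *
s=status.read_state(); d=optics.snapshot("wrist");favg(10);S=optics.snapshot("scene")
print(s["time"],s["ee_pos"],s["opening"],yaw(s))
crop(S["frame"],280,370,80,180,6,"pics/s12c.png");crop(d["frame"],150,350,80,270,3,"pics/w12.png")
E
```

```text
F [-0.1   0.06 -3.83] +- [0.21 0.1  0.09] tau [ 0.006 -0.018 -0.001] pos [0.5611 0.159  0.2546]
18.1 [0.56122456 0.15903985 0.25476683] 0.19565982768230678 3.6558486264309873
```

View pics/s12c.png

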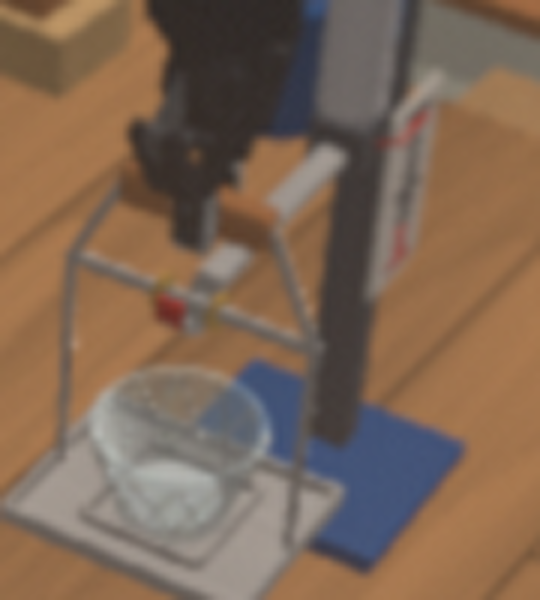

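View pics/w12.png

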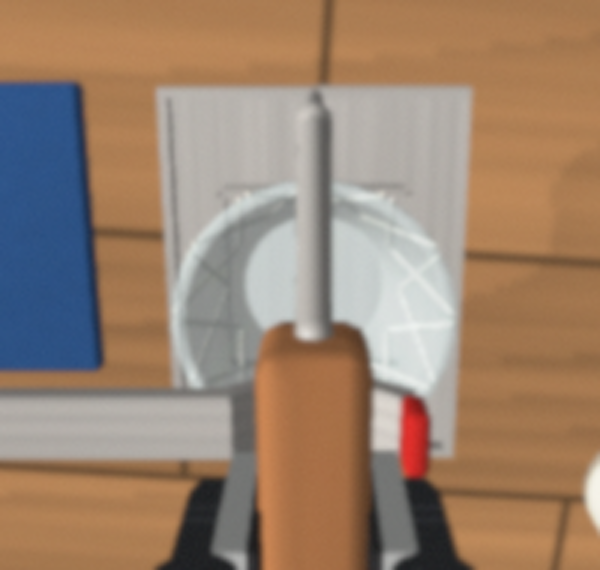

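The red tip shows between the two brass collars in the scene crop. The averaged weight is about 4.0 N, so I expect the hook to settle about 33 mm down. Lowering slowly into contact now, at 8 to 12 mm/s.

Request:
carry_out:
  series:
    - {"x":0,"y":0,"z":1,"rx":0,"ry":0,"rz":0}
    - {"x":0,"y":0,"z":1,"rx":0,"ry":0,"rz":0}
    - {"x":0,"y":0,"z":1,"rx":0,"ry":0,"rz":0}
    - {"x":0,"y":0,"z":1,"rx":0,"ry":0,"rz":0}
    - {"x":0,"y":0,"z":1,"rx":0,"ry":0,"rz":0}
    - {"x":0,"y":0,"z":1,"rx":0,"ry":0,"rz":0}
    - {"x":0,"y":0,"z":1,"rx":0,"ry":0,"rz":0}
    - {"x":0,"y":0,"z":1,"rx":0,"ry":0,"rz":0}
    - {"x":0,"y":0,"z":1,"rx":0,"ry":0,"rz":0}
    - {"x":0,"y":0,"z":1,"rx":0,"ry":0,"rz":0}
    - {"x":0,"y":0,"z":1,"rx":0,"ry":0,"rz":0}
    - {"x":0,"y":0,"z":1,"rx":0,"ry":0,"rz":0}
    - {"x":0,"y":0,"z":1,"rx":0,"ry":0,"rz":0}
    - {"x":0,"y":0,"z":1,"rx":0,"ry":0,"rz":0}
    - {"x":0,"y":0,"z":1,"rx":0,"ry":0,"rz":0}
    - {"x":0,"y":0,"z":1,"rx":0,"ry":0,"rz":0}
    - {"x":0,"y":0,"z":0,"rx":0,"ry":0,"rz":0}

```text
time: 20.82
ee_pos: [0.5611, 0.159, 0.2385]
ee_rot: [0.0, 0.999, 0.032, 0.0]
contact_force: [0.7, -0.1, -1.6]
opening: 0.195
```

```bash
python3 - <<'E'
from rig import optics,status
from h import *
favg(12);S=optics.snapshot("scene"); s=status.read_state();d=optics.snapshot("wrist")
print(s["time"],s["ee_pos"],s["opening"],yaw(s))
crop(S["frame"],280,370,80,180,6,"pics/s13c.png");crop(d["frame"],150,350,80,270,3,"pics/w13.png")
E
```

```text
F [-0.11 -0.02 -2.68] +- [0.14 0.1  0.09] tau [-0.068 -0.012  0.002] pos [0.5611 0.159  0.2386]
21.475 [0.56112477 0.15903    0.23851775] 0.19966396231069197 3.65581545980428
```

View pics/s13c.png

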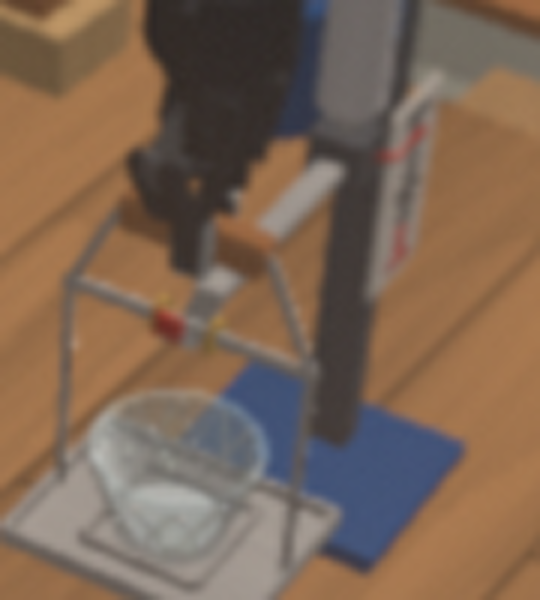

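View pics/w13.png

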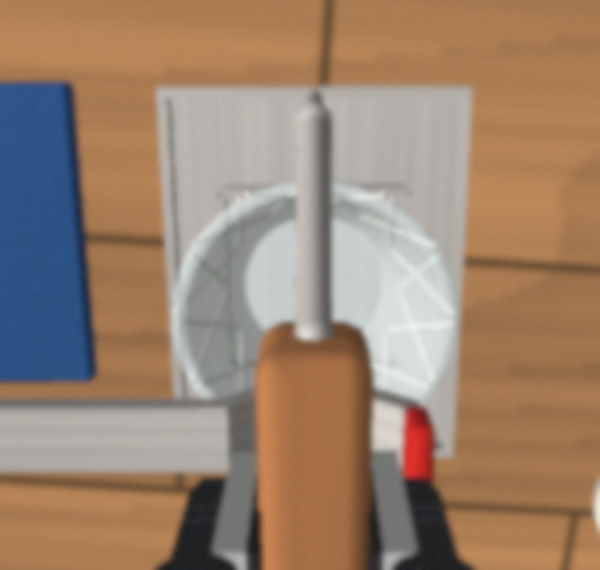

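The bar is seated: F_z fell to -2.7 N, which means contact at TCP z ≈ 0.2487 (predicted 0.2478), with no side force. I'll keep lowering toward about 32.5 mm of pull.

Request:
carry_out:
  series:
    - {"x":0,"y":0,"z":1,"rx":0,"ry":0,"rz":0}
    - {"x":0,"y":0,"z":1.5,"rx":0,"ry":0,"rz":0}
    - {"x":0,"y":0,"z":1.5,"rx":0,"ry":0,"rz":0}
    - {"x":0,"y":0,"z":1.5,"rx":0,"ry":0,"rz":0}
    - {"x":0,"y":0,"z":1.5,"rx":0,"ry":0,"rz":0}
    - {"x":0,"y":0,"z":1.5,"rx":0,"ry":0,"rz":0}
    - {"x":0,"y":0,"z":1.5,"rx":0,"ry":0,"rz":0}
    - {"x":0,"y":0,"z":1.5,"rx":0,"ry":0,"rz":0}
    - {"x":0,"y":0,"z":1.5,"rx":0,"ry":0,"rz":0}
    - {"x":0,"y":0,"z":1.5,"rx":0,"ry":0,"rz":0}
    - {"x":0,"y":0,"z":1.5,"rx":0,"ry":0,"rz":0}
    - {"x":0,"y":0,"z":1.5,"rx":0,"ry":0,"rz":0}
    - {"x":0,"y":0,"z":1.5,"rx":0,"ry":0,"rz":0}
    - {"x":0,"y":0,"z":1.5,"rx":0,"ry":0,"rz":0}
    - {"x":0,"y":0,"z":1,"rx":0,"ry":0,"rz":0}
    - {"x":0,"y":0,"z":1,"rx":0,"ry":0,"rz":0}
    - {"x":0,"y":0,"z":0,"rx":0,"ry":0,"rz":0}

```text
time: 23.65
ee_pos: [0.5612, 0.159, 0.216]
ee_rot: [0.0, 0.999, 0.032, 0.0]
contact_force: [0.0, -0.9, 0.1]
opening: 0.194
```

```bash
python3 - <<'E'
from rig import optics,status
from h import *
favg(40);S=optics.snapshot("scene"); s=status.read_state();d=optics.snapshot("wrist")
print(s["time"],s["ee_pos"],s["opening"],yaw(s))
crop(S["frame"],280,370,80,180,6,"pics/s14c.png");crop(d["frame"],150,350,80,270,3,"pics/w14.png")
E
```

```text
F [ 0.02 -0.99 -0.19] +- [0.08 0.06 0.08] tau [-0.206 -0.043  0.006] pos [0.5611 0.159  0.216 ]
25.7 [0.56111898 0.15902329 0.21601478] 0.19762591717657332 3.656761984113037
```

View pics/s14c.png

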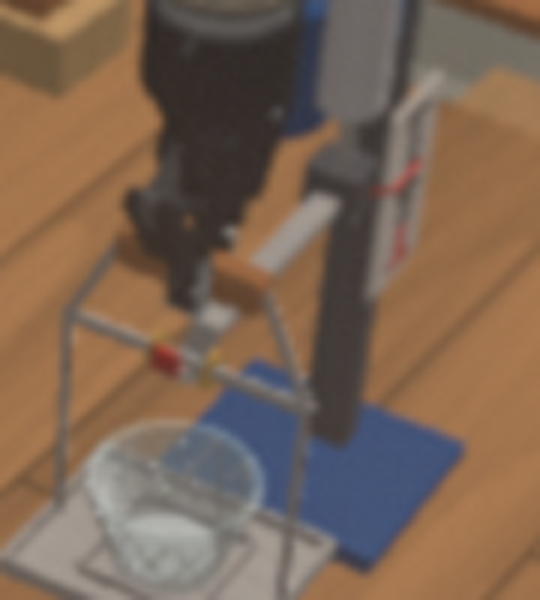

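View pics/w14.png

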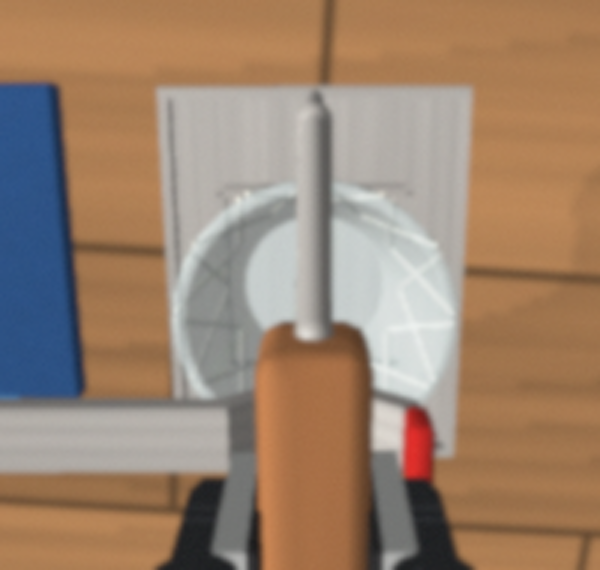

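F_z is nearly zero (-0.19), but a side force of F_y ≈ -1 N remains. The bar is leaning on the arm-side slope of the V, so I'll shift the tool a little along its +y (world -y) to relieve that.

Request:
carry_out:
  series:
    - {"x":0,"y":0.4,"z":0,"rx":0,"ry":0,"rz":0}
    - {"x":0,"y":0.4,"z":0,"rx":0,"ry":0,"rz":0}
    - {"x":0,"y":0,"z":0,"rx":0,"ry":0,"rz":0}
    - {"x":0,"y":0,"z":0,"rx":0,"ry":0,"rz":0}

```text
time: 26.25
ee_pos: [0.5611, 0.1587, 0.216]
ee_rot: [-0.0, 0.999, 0.032, -0.0]
contact_force: [1.3, 1.9, 0.1]
opening: 0.196
```

```bash
python3 - <<'E'
from rig import status
from h import *
favg(16); s=status.read_state(); print(s["time"],s["opening"])
E
```

```text
F [ 0.03  3.43 -0.02] +- [0.11 0.21 0.1 ] tau [ 0.745 -0.039 -0.014] pos [0.5611 0.1586 0.216 ]
27.05 0.1979352518782512
```

The bar is evidently seated at the vertex and is stiff sideways (about 5.5 N per commanded mm). The null is near +0.2 mm, so I go back 0.6 mm.

Request:
carry_out:
  series:
    - {"x":0,"y":-0.3,"z":0,"rx":0,"ry":0,"rz":0}
    - {"x":0,"y":-0.3,"z":0,"rx":0,"ry":0,"rz":0}
    - {"x":0,"y":0,"z":0,"rx":0,"ry":0,"rz":0}
    - {"x":0,"y":0,"z":0,"rx":0,"ry":0,"rz":0}
    - {"x":0,"y":0,"z":0,"rx":0,"ry":0,"rz":0}
    - {"x":0,"y":0,"z":0,"rx":0,"ry":0,"rz":0}

```text
time: 27.8
ee_pos: [0.5611, 0.1586, 0.216]
ee_rot: [0.0, 0.999, 0.032, -0.0]
contact_force: [0.3, 3.3, 0.1]
opening: 0.195
```

```bash
python3 - <<'E'
from rig import status
from h import *
favg(20);favg(20); s=status.read_state(); print(s["time"],s["opening"])
E
```

```text
F [0.24 1.85 0.02] +- [0.08 0.12 0.09] tau [ 0.398 -0.038 -0.002] pos [0.5611 0.1587 0.216 ]
F [ 0.46  0.8  -0.  ] +- [0.12 0.1  0.1 ] tau [ 0.208 -0.05   0.008] pos [0.5611 0.1587 0.216 ]
29.8 0.19549008306291404
```

The side force is decaying slowly as the arm's controller settles, and F_z ≈ 0. I'll lower another 0.5 mm to allow for a possible small sensor offset, and let it settle.

Request:
carry_out:
  series:
    - {"x":0,"y":0,"z":0.5,"rx":0,"ry":0,"rz":0}
    - {"x":0,"y":0,"z":0,"rx":0,"ry":0,"rz":0}
    - {"x":0,"y":0,"z":0,"rx":0,"ry":0,"rz":0}
    - {"x":0,"y":0,"z":0,"rx":0,"ry":0,"rz":0}
    - {"x":0,"y":0,"z":0,"rx":0,"ry":0,"rz":0}
    - {"x":0,"y":0,"z":0,"rx":0,"ry":0,"rz":0}
    - {"x":0,"y":0,"z":0,"rx":0,"ry":0,"rz":0}
    - {"x":0,"y":0,"z":0,"rx":0,"ry":0,"rz":0}
    - {"x":0,"y":0,"z":0,"rx":0,"ry":0,"rz":0}
    - {"x":0,"y":0,"z":0,"rx":0,"ry":0,"rz":0}
    - {"x":0,"y":0,"z":0,"rx":0,"ry":0,"rz":0}
    - {"x":0,"y":0,"z":0,"rx":0,"ry":0,"rz":0}

```text
time: 31.3
ee_pos: [0.5611, 0.1588, 0.2155]
ee_rot: [0.0, 0.999, 0.032, 0.0]
contact_force: [0.9, 0.9, -0.6]
opening: 0.198
```

```bash
python3 - <<'E'
from rig import status
from h import *
favg(20); favg(20);s=status.read_state(); print(s["time"],s["opening"])
E
```

```text
F [ 0.19  0.05 -0.1 ] +- [0.09 0.12 0.14] tau [ 0.016 -0.054  0.012] pos [0.5611 0.1588 0.2155]
F [ 0.24 -0.09 -0.16] +- [0.11 0.11 0.12] tau [-0.013 -0.043 -0.006] pos [0.5611 0.1588 0.2155]
33.3 0.19821608709402957
```

The side force is now about 0 and F_z = -0.13 ± 0.09, so about 1 mm is still to give. Lowering 0.8 mm more and checking.

Request:
carry_out:
  series:
    - {"x":0,"y":0,"z":0.4,"rx":0,"ry":0,"rz":0}
    - {"x":0,"y":0,"z":0.4,"rx":0,"ry":0,"rz":0}
    - {"x":0,"y":0,"z":0,"rx":0,"ry":0,"rz":0}
    - {"x":0,"y":0,"z":0,"rx":0,"ry":0,"rz":0}
    - {"x":0,"y":0,"z":0,"rx":0,"ry":0,"rz":0}
    - {"x":0,"y":0,"z":0,"rx":0,"ry":0,"rz":0}

```text
time: 34.05
ee_pos: [0.5611, 0.1588, 0.2147]
ee_rot: [-0.0, 0.999, 0.032, 0.0]
contact_force: [1.0, -0.3, -0.1]
opening: 0.195
```

```bash
python3 - <<'E'
from rig import status,optics
from h import *
favg(30); favg(30);S=optics.snapshot("scene");s=status.read_state(); print(s["time"],s["opening"])
cv2.imwrite("pics/scene_pre.png",S["frame"][:,:,::-1]); crop(S["frame"],280,370,80,180,6,"pics/s15c.png")
E
```

```text
F [ 0.03 -0.09 -0.01] +- [0.09 0.1  0.11] tau [-0.032 -0.05   0.003] pos [0.5611 0.1588 0.2147]
F [ 0.19 -0.12  0.15] +- [0.08 0.1  0.08] tau [-0.042 -0.059  0.01 ] pos [0.5611 0.1588 0.2147]
37.1 0.20171466812947636
```

View pics/s15c.png

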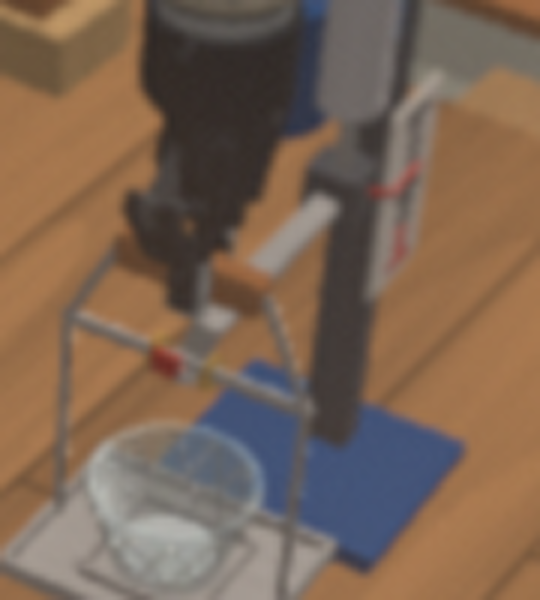

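All forces are zero within noise, and the strip lies between the collars. I'll ease the grip to its minimum, then open while holding still.

Request:
carry_out:
  series:
    - {"x":0,"y":0,"z":0,"rx":0,"ry":0,"rz":0}
    - {"x":0,"y":0,"z":0,"rx":0,"ry":0,"rz":0}
    - {"x":0,"y":0,"z":0,"rx":0,"ry":0,"rz":0}
  squeeze: 20

```text
time: 37.48
ee_pos: [0.5611, 0.1588, 0.2147]
ee_rot: [-0.0, 0.999, 0.032, 0.0]
contact_force: [0.3, -0.5, 0.4]
opening: 0.195
```

Request:
carry_out:
  series:
    - {"x":0,"y":0,"z":0,"rx":0,"ry":0,"rz":0}
    - {"x":0,"y":0,"z":0,"rx":0,"ry":0,"rz":0}
    - {"x":0,"y":0,"z":0,"rx":0,"ry":0,"rz":0}
    - {"x":0,"y":0,"z":0,"rx":0,"ry":0,"rz":0}
    - {"x":0,"y":0,"z":0,"rx":0,"ry":0,"rz":0}
    - {"x":0,"y":0,"z":0,"rx":0,"ry":0,"rz":0}
    - {"x":0,"y":0,"z":0,"rx":0,"ry":0,"rz":0}
    - {"x":0,"y":0,"z":0,"rx":0,"ry":0,"rz":0}
  gripper: 1

```text
time: 38.48
ee_pos: [0.5611, 0.1588, 0.2147]
ee_rot: [0.0, 0.999, 0.032, -0.0]
contact_force: [-0.1, -0.6, -0.4]
opening: 1.003
```

```bash
python3 - <<'E'
from rig import status,optics
from h import *
S=optics.snapshot("scene");d=optics.snapshot("wrist");favg(10);s=status.read_state(); print(s["time"],s["opening"])
cv2.imwrite("pics/scene_post.png",S["frame"][:,:,::-1]); crop(S["frame"],280,370,80,180,6,"pics/s16c.png");cv2.imwrite("pics/w16.png",d["frame"][:,:,::-1])
E
```

```text
F [ 0.05 -0.14  0.11] +- [0.12 0.11 0.15] tau [-0.017  0.007 -0.017] pos [0.5611 0.1588 0.2147]
39.075 0.9970529147535311
```

View pics/s16c.png

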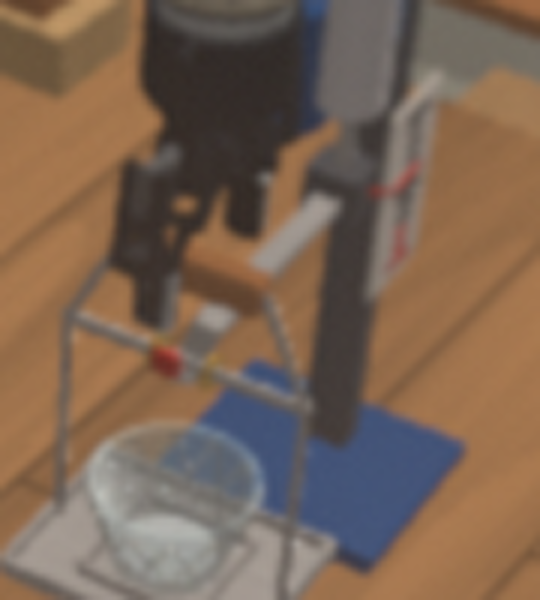

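View pics/w16.png

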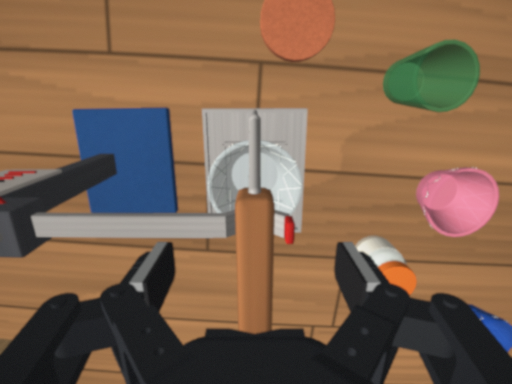

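The pointer and bar stayed put and the hook strip lies between the collars. Both open fingers are clear of the handle. Retreating straight up.

Request:
carry_out:
  series:
    - {"x":0,"y":0,"z":-3,"rx":0,"ry":0,"rz":0}
    - {"x":0,"y":0,"z":-6,"rx":0,"ry":0,"rz":0}
    - {"x":0,"y":0,"z":-10,"rx":0,"ry":0,"rz":0}
    - {"x":0,"y":0,"z":-15,"rx":0,"ry":0,"rz":0}
    - {"x":0,"y":0,"z":-20,"rx":0,"ry":0,"rz":0}
    - {"x":0,"y":0,"z":-22,"rx":0,"ry":0,"rz":0}
    - {"x":0,"y":0,"z":-20,"rx":0,"ry":0,"rz":0}
    - {"x":0,"y":0,"z":-12,"rx":0,"ry":0,"rz":0}
    - {"x":0,"y":0,"z":-6,"rx":0,"ry":0,"rz":0}
    - {"x":0,"y":0,"z":0,"rx":0,"ry":0,"rz":0}
    - {"x":0,"y":0,"z":0,"rx":0,"ry":0,"rz":0}

```text
time: 40.45
ee_pos: [0.5608, 0.1588, 0.3276]
ee_rot: [0.0, 0.999, 0.032, -0.001]
contact_force: [0.1, 0.1, 0.7]
opening: 0.999
```

```bash
python3 - <<'E'
from rig import status,optics
from h import *
S1=optics.snapshot("scene")
for i in range(8): optics.snapshot("top")
S=optics.snapshot("scene");d=optics.snapshot("wrist");s=status.read_state(); print(s["time"],s["ee_pos"],s["contact_force"])
a=cv2.imread("pics/scene_pre.png")[:,:,::-1]; b=cv2.imread("pics/scene_post.png")[:,:,::-1]
def red(f,x0,x1,y0,y1):
    f=f[y0:y1,x0:x1].astype(int); w=np.clip(f[...,0]-np.maximum(f[...,1],f[...,2])-30,0,None); 
    yy,xx=np.mgrid[y0:y1,x0:x1]; return (w*xx).sum()/w.sum(),(w*yy).sum()/w.sum()
for n,f in(("pre",a),("post",b),("up",S1["frame"]),("up+.45s",S["frame"])): print(n,"hook tip",np.round(red(f,300,313,133,146),2),"pointer",np.round(red(f,340,352,104,114),2))
crop(S["frame"],260,380,50,200,4,"pics/s17c.png");cv2.imwrite("pics/w17.png",d["frame"][:,:,::-1])
E
```

```text
41.0 [0.56112156 0.15883032 0.32870974] [-0.3030457   0.45092181 -0.79741173]
pre hook tip [305.46 138.93] pointer [346.34 109.95]
post hook tip [305.77 140.  ] pointer [346.68 109.7 ]
up hook tip [305.75 138.88] pointer [346.6  109.76]
up+.45s hook tip [305.72 138.87] pointer [346.59 109.75]
```

View pics/s17c.png

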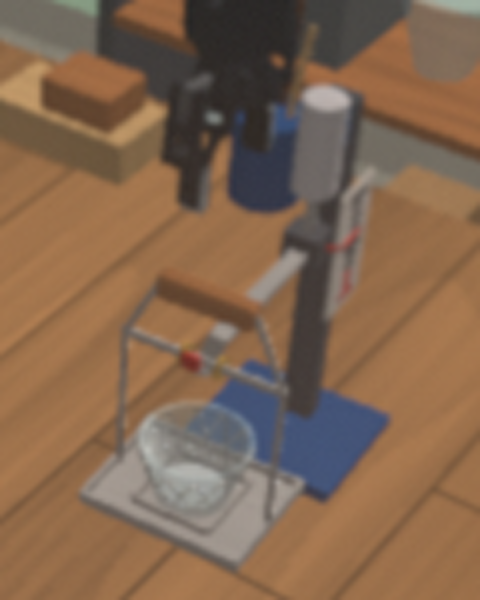

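View pics/w17.png

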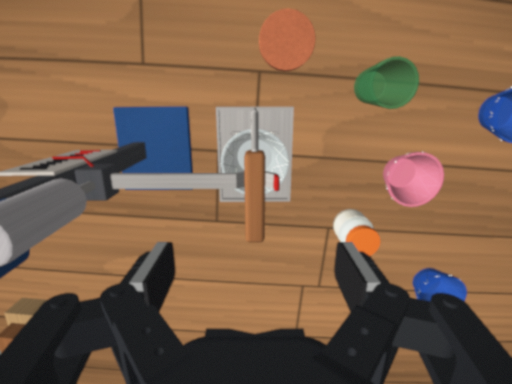

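The carrier hangs level and still, the pointer is unchanged to within 0.25 px (about 1 mm), and the gripper is clear above it. Handing in.

```bash
python3 -c "
from rig import robot
print(robot.sign_off())"
```

```text
the job is handed in; nothing more can be done
None
```

The loaded carrier is hanging on the spring scale's hook, level and still. The hook strip lies between the two brass collars, and the gripper is open above it, touching nothing. I handed it in at about 41 s of the 72 s allowed.

**How it went:** I gripped the handle, lifted the carrier and lowered it into the hook at 8–12 mm/s. I stopped at about 34 mm of pull, for a load of about 4 N. I nulled a side force at the hook and let go only when all forces read zero within noise (F_z 0.07 ± 0.07 N).

**Last checks:**
- **Release:** the pointer's image moved by no more than about 0.4 px (roughly 1–2 mm) when I let go. It then stayed within 0.1 px while I backed away.
- **Bystanders:** the last pictures showed the wheel, tumbler and polish jar undisturbed.

**What disagreed or went wrong:**
- **First grip missed:** the fingertips are about 31–33 mm behind the reported TCP, contrary to the interface text. The first close shut just above the handle without touching anything. I measured the offset in two views and gripped 33 mm lower.
- **Side-force correction:** my first correction at the hook overshot, and the side load rose briefly to about 3.4 N before settling to zero.
- **Tip reading:** one picture just after release showed the hook's red tip 1 px lower than before. The pointer did not show it, and the tip was back in place in the next pictures.
- **Refused move:** one move call was rejected for missing keys, before anything moved.

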